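# Rebuild the sieve stack on the shaker and clamp it

### The job

The washed sieves go back on the sieve shaker: set the fine-mesh sieve (the shallow one) on the receiver pan and the coarse-mesh sieve (the deeper one) on top of it, each nested fully so that its shoulder sits flat on the rim below. Then swing the hold-down arm over until its cover lies flat on the top sieve, and let go. Set the sieves down rather than dropping them, bring the arm down gently, and leave the other things on the bench where they are.

Things in the scene. Friction and masses are not known exactly. Their poses are not given: they have to be found in the camera images.
- shaker: Bench sieve shaker, fixed: white housing 180x140x47 mm, two dials on its front, a metal plate with a round steel receiver pan . Origin on the bench under the pan's axis; x from the dials to the rear column, y left, z up. Housing: 78 mm ahead of the axis (dials 91), 102 behind, 70 to either side. Stacked, the fine sieve's origin is at z 75.5 mm, the coarse one's at 89.5, the top rim at 115.5.
- pan_rim (a point): Centre of the receiver pan's open mouth, level with its rim, 81.5 mm above the bench and straight above the shaker's origin. The pan has 60 mm outside and 56 mm inside diameter and is 20 mm deep.
- fine_sieve: Shallow steel sieve, fine nearly closed mesh, 60 mm diameter, 20 mm high, 70 g. The lowest 6 mm are a skirt of 53 mm (bevelled to 48 at the foot) that fits the 56 mm mouth of the pan or a sieve; the shoulder 6 mm above the foot rests on that rim. Plain 60 mm wall above, 14 mm high, 2 thick, to hold it by. Starts upright on the bench, left or right of the shaker. Origin: centre of the foot, z up.
- coarse_sieve: Deeper steel sieve, open see-through wire mesh of 6.5 mm pitch, 60 mm diameter, 26 mm high, 90 g. Same skirt as the fine sieve (lowest 6 mm, 53 mm, bevelled), shoulder and 56 mm mouth; plain 60 mm wall 20 mm high above the shoulder. Starts upright on the bench on the other side of the shaker from the fine one. Origin: centre of the foot, z up.
- hold_down (a joint): Angle of the hold-down arm, rad: 0 = level, its cover flat on the rim of the full stack; grows as it swings up and back, 1.57 upright, at most 1.85; starts raised at 1.6 to 1.85, when it stands up to 270 mm above the bench. A friction hinge keeps the arm where it is left; moving it by the grip takes about 2 to 4 N.
- hold_down_hinge (a point): Centre of the arm's hinge pin, 88 mm behind the stack axis (shaker +x), 115.5 mm above the bench; the pin lies along the shaker's y. The round cover (65 mm) is fixed under the arm, 88 mm from the pin.
- hold_down_grip (a point): Centre of the black grip at the arm's free end: a roller 18 mm in diameter, 24 mm long along the shaker's y. With the arm closed it lies 142 mm ahead of the pin and 18 mm above the pin's level. The arm is a bar 14 mm wide, 8 thick. The grip can be pinched across its ends (24 mm) from above at any angle and turns between the fingers as the arm swings.
- petri_left: Petri dish with lid, 59 mm wide, 15 mm high, a bystander on the left side of the bench. Origin: centre of its underside.
- petri_right: Petri dish with lid, 59 mm wide, 15 mm high, a bystander on the right side. Origin: centre of its underside.
- tweezers: Steel tweezers, 141 mm long, lying on the left, a bystander. Origin: centre of the underside.
- marker: Marker pen, 137 mm long, lying on the right, a bystander. Origin: centre of the underside.
- amber_bottle: Small amber reagent bottle with a black cap, 37 mm wide, 66 mm high, standing on the left, a bystander. Origin: centre of its underside.
- beaker: Empty beaker, 81 mm wide, 95 mm high, at the back on the right, a bystander. Origin: centre of its underside.
- tape_roll: Roll of tape lying flat, 68 mm wide, 18 mm high, front left, a bystander. Origin: centre of its underside.
There are look-alikes about, which are no part of the job. Leave any green look-alike of the coarse_sieve alone.

How it is judged:
By the outcome, as a careful person would: the job done as asked, in the order asked, and still so for the second after the job is handed in, with the robot touching nothing.
It also fails if it takes over 72 s, if anything falls off the work surface, if the arm or the gripper's body presses on something with over 40 N, if the wrist force passes 120 N, or if a joint passes its speed limit or range.

### The arm

A 7-joint arm with a two-finger parallel gripper is mounted at the origin on a cart in front of the work surface, level with it; the furniture and walls round the work are solid. World frame = base frame: x ahead of the robot, y to its left, z up, the work surface at z = 0. Lengths are in mm, angles in rad, forces in N, time in s.
With the tool pointing down it reaches from about 425 to 875 mm from the base axis. Payload 4.7 kg.
Tool frame: the origin (TCP) lies at the very end of the fingers, on their centre line; the grasp point (between the pads) lies 19 mm behind it; x points along the fingers, y is the direction in which the jaws open and shut, and the axes are right-handed (so a half turn about x gives the same grasp; the last joint's range is limited). The gripper opens to 85 mm and grips with 20 to 120 N. Pads are 22 mm wide; open, the fingers measure 114 mm over their backs; the gripper's body (76 mm by 85 mm) begins 54 mm behind the grasp point. The pads swing forward as they close: fully open they stand 13 mm farther back than shut.
Start: joints at [-1.276, 0.321, -0.07, 1.45, 0.023, 1.371, -0.057], TCP at [180.158, 624.554, 231.349] pointing down, gripper open.
Joint ranges: [-2.86, 2.86], [-0.3, 2.09], [-1.38, 1.24], [0.06, 2.45], [-1.56, 4.7], [0.09, 2.05], [-2.69, 2.69]. Speed limits (rad/s): [2.57, 2.57, 3.14, 3.14, 3.14, 3.14, 3.14].

### API

Orientations are given as a 3x3 rotation matrix whose columns are the frame's x, y, z axes.
In Python, from bench import arm gives the robot as it stands.
- The arm moves only by the tool carry_out, never from a script. Its argument "plan" is a list of rows, each a list of 5 numbers: the shift along the world's x, y, z in cm, then the turn about the world's z in rad, then the closure in counts, from 0 (fully open) to 255 (shut). In form: [[dx, dy, dz, roll, grip], ...]. A call has 1 to 20 rows; each row shifts and turns the commanded pose from where the row before left it; what a row does not reach is not made up. A row lasts 1/12 s, in which the tool goes at most 41.7 mm and 7.16 degrees, less where a joint would pass 70% of its speed; a pose out of reach is approached as far as the arm can. A call with a gripper value outside its range is refused whole. The fingers move at their own pace and stop on an object; "newtons" is the grip in N (left out, the last holds). Time passes only in rows, so rows that do not move let the fingers close. It gives the time, the measured TCP pose, the force and the opening at its end, in the units of the state.
- arm.read_state(): the state, without advancing time (a new reading comes with each control period).
- arm.capture(name): name is "scene" or "top"; returns a dict with "color" (480x640x3 uint8, blue, green, red), "fx", "fy", "cx", "cy" (pixels), "R" (3x3) and "t" (3): a world point X has camera coordinates R X + t. Camera axes: x right, y down, z forward; pixel columns grow to the right and rows downward; lengths in mm; the calibration is good to about 2 mm. A picture is of the moment at which its call begins. There is no depth.
- arm.sign_off(): hands the job in, once; it reports no verdict.
The state is a dict: "clock": time; "q": joint angles; "qvel": joint speeds; "tau": joint torques, N m; "eef_pos": TCP position; "orientation": TCP orientation; "ft_force": force on the tool from outside, world axes, zero at the start; "moment": the same for the moment, N m; "finger_gap": opening from 0.0 (shut) to 1.0 (fully open).
Only numpy, scipy, OpenCV 4.12 (cv2) and the standard library are available. Lean on these libraries where they do the work, as an engineer would, in place of code of your own. Each camera call takes 0.05 s, during which the arm holds its last target.

## Working session

There is one attempt and no reset: what is moved stays moved. The work goes in short steps, Python scripts to look and compute and a tool call to move; the robot and the scene stay as the last step left them, time stands still between calls to the robot, and variables do not carry over. Pictures are saved under pics/ and viewed, and the job is handed in when it is done.

Besides the shell and the picture viewer there is one more tool, called after "Emit:" as name(argument=value, ...) on one line, values as JSON. carry_out: Moves the arm, as the interface text tells. Its arguments: {"type":"object","properties":{"plan":{"type":"array","items":{"type":"array","items":{"type":"number"}}},"newtons":{"type":"number"}},"required":["plan"]}

```bash
ls; mkdir -p pics
python3 - <<'E'
from bench import arm
import cv2
for n in("scene","top"):
    c=arm.capture(n); cv2.imwrite(f"pics/{n}0.png",c["color"]); print(n,c["fx"],c["fy"],c["cx"],c["cy"],c["R"],c["t"])
print(arm.read_state())
E
```

```text
pics
scene 568.547812573888 568.547812573888 318.6258701853356 235.9668335036677 [[ 0.76262281 -0.64680512  0.00704128]
 [-0.47987572 -0.57303502 -0.6643419 ]
 [ 0.43373464  0.50326335 -0.74739565]] [-387.73043681  338.52690683 1232.05025973]
top 550.9270743499061 550.9270743499061 314.2137836427521 238.72391985774095 [[ 0.01427774 -0.99974776 -0.01733646]
 [-0.98634259 -0.0112368  -0.16432293]
 [ 0.16408668  0.01944585 -0.98625424]] [  36.64234668  551.65134951 1561.79379421]
{'clock': 0.1, 'q': array([-1.27589592,  0.32174396, -0.07008703,  1.45153261,  0.02261993,
        1.37077662, -0.05690727]), 'qvel': array([-0.0004826 , -0.00144289, -0.00144273, -0.00486113, -0.00011981,
       -0.00118004, -0.00131086]), 'tau': array([-3.22976557e-04, -4.94880223e+01, -3.84289026e-01, -3.15211344e+01,
        1.29571711e-02,  7.36042857e-03, -7.84536383e-06]), 'eef_pos': array([180.05335255, 624.08259374, 230.34630817]), 'orientation': array([[-3.57297492e-04,  2.77099228e-01,  9.60841241e-01],
       [-1.63516706e-03,  9.60839856e-01, -2.77099437e-01],
       [-9.99998599e-01, -1.67014288e-03,  1.09797858e-04]]), 'ft_force': array([-0.18081677,  0.43271118, -0.12272735]), 'moment': array([-0.03252663,  0.02058378,  0.00559177]), 'finger_gap': 1.0027881687985123}
```

View pics/scene0.png

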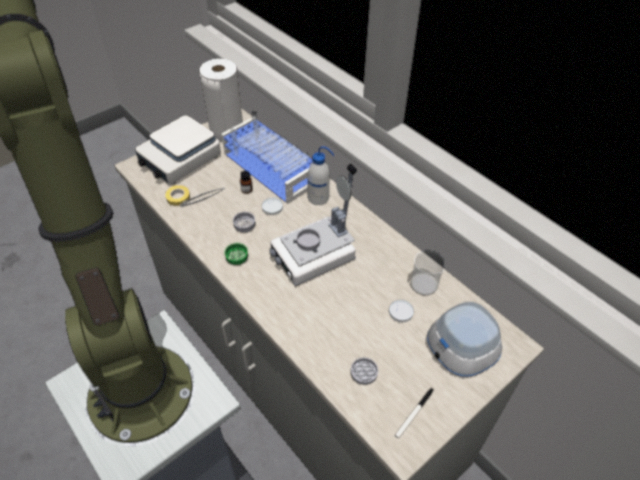

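View pics/top0.png

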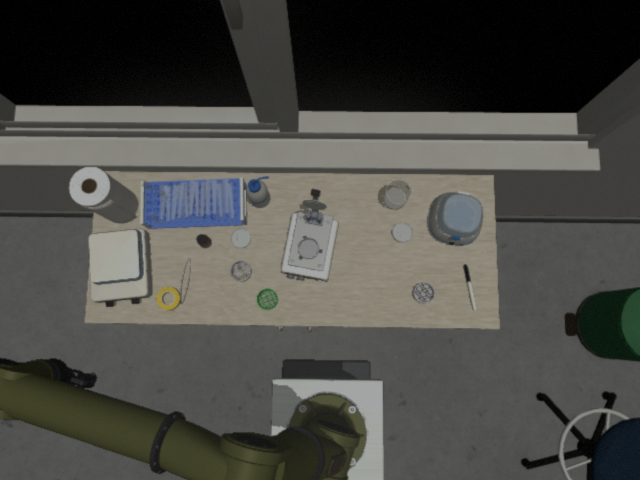

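```bash
cat > h.py <<'E'
import numpy as np,cv2
from bench import arm
def proj(c,X):
    X=np.atleast_2d(X); p=X@np.array(c["R"]).T+c["t"]
    return np.c_[c["fx"]*p[:,0]/p[:,2]+c["cx"],c["fy"]*p[:,1]/p[:,2]+c["cy"]]
def back(c,u,v,z):
    R=np.array(c["R"]);C=-R.T@c["t"];d=R.T@np.array([(u-c["cx"])/c["fx"],(v-c["cy"])/c["fy"],1])
    return C+d*(z-C[2])/d[2]
def crop(c,u,v,w,h,s,name,pts=None):
    im=c["color"][v-h//2:v+h//2,u-w//2:u+w//2]
    im=cv2.resize(im,None,fx=s,fy=s,interpolation=cv2.INTER_CUBIC)
    if pts is not None:
        for P,col in pts:
            q=((proj(c,P)-[u-w//2,v-h//2]+.5)*s).astype(int)
            cv2.polylines(im,[q.reshape(-1,1,2)],False,col,1)
    cv2.imwrite(name,im); return im
def circ(x,y,z,r):
    a=np.linspace(0,2*np.pi,60); return np.c_[x+r*np.cos(a),y+r*np.sin(a),z+0*a]
E
python3 - <<'E'
from h import *
t=arm.capture("top");s=arm.capture("scene")
a=crop(t,241,271,50,40,8,"pics/a.png");b=crop(t,423,292,50,40,8,"pics/b.png")
cc=crop(s,244,222,50,40,8,"pics/a.png");d=crop(s,364,371,50,40,8,"pics/b.png")
cv2.imwrite("pics/c1.png",np.vstack([np.hstack([a,b]),np.hstack([cc,d])])[:, :800][:600*2])
im=cv2.imread("pics/c1.png");cv2.imwrite("pics/c1.png",cv2.resize(im,(750,600)))
crop(t,310,235,80,100,6,"pics/c2.png");crop(s,318,225,110,130,5,"pics/c3.png")
E
```

```text
(no output)
```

View pics/c1.png

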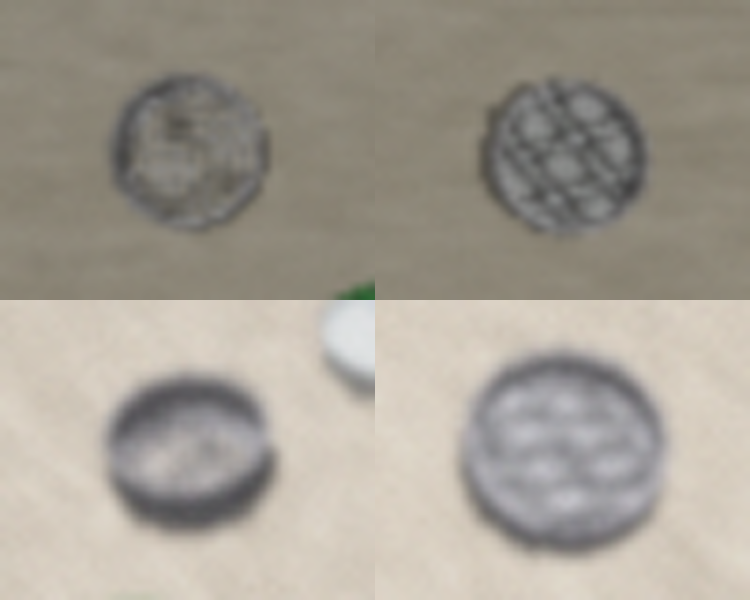

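View pics/c2.png

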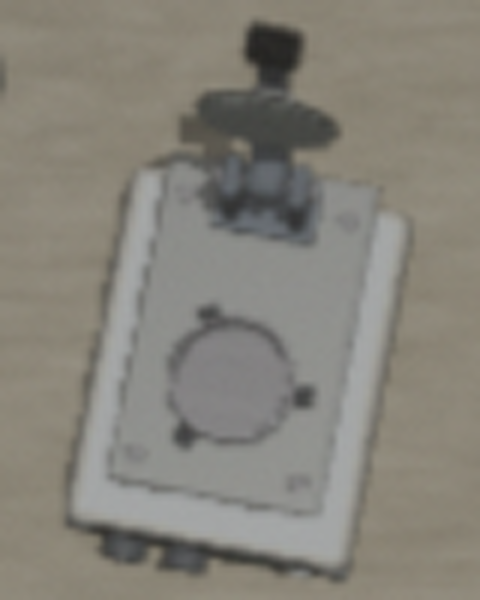

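View pics/c3.png

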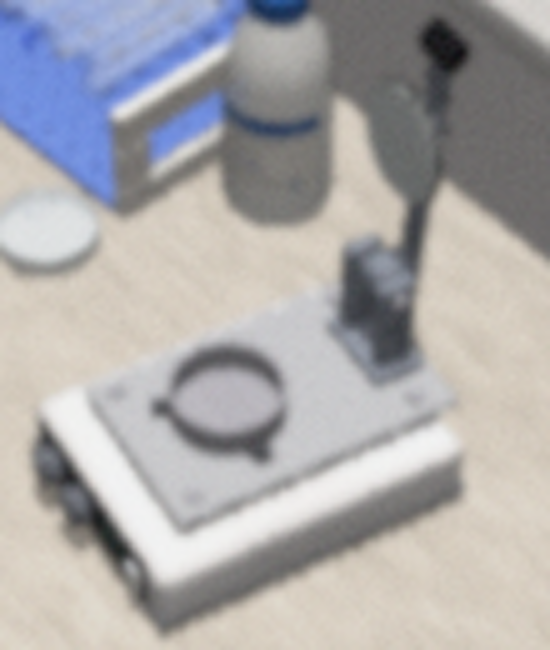

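```bash
cat > fit.py <<'E'
from h import *
from scipy.optimize import minimize
import cv2
def hull(c,x,y,h,z0=0,sh=6):
    P=np.vstack([circ(x,y,z0,24),circ(x,y,z0+2.5,26.5),circ(x,y,z0+sh,30),circ(x,y,z0+h,30)])
    return cv2.convexHull(proj(c,P).astype(np.float32))
def softmask(pts,shape,u0,v0,S=8):
    m=np.zeros((shape[0]*S,shape[1]*S),np.uint8)
    q=(pts.reshape(-1,2)-[u0,v0]+.5)*S
    cv2.fillPoly(m,[np.round(q*16).astype(np.int32)],255,shift=4)
    return cv2.resize(m,(shape[1],shape[0]),interpolation=cv2.INTER_AREA)/255.
def fit(cams,uvs,h,xy0,z0=0):
    W=16;data=[]
    for c,(u,v) in zip(cams,uvs):
        im=c["color"][v-W:v+W+1,u-W:u+W+1].astype(float)
        data.append((c,u-W,v-W,im))
    out=[]
    def cost1(p,d):
        c,u0,v0,im=d
        m=cv2.GaussianBlur(softmask(hull(c,p[0],p[1],h,z0),im.shape[:2],u0,v0),(0,0),.6)
        # edge-alignment: gradient of mask vs gradient of image (dark rim vs bench)
        g=cv2.GaussianBlur(im.mean(2),(0,0),.6)
        gx=cv2.Sobel(g,-1,1,0);gy=cv2.Sobel(g,-1,0,1);mx=cv2.Sobel(m,-1,1,0);my=cv2.Sobel(m,-1,0,1)
        return (gx*mx+gy*my).sum()/100
    for D in ([data[0]],[data[1]],data):
        f=lambda p:sum(cost1(p,d) for d in D)
        G=min(((f((xy0[0]+a,xy0[1]+b)),xy0[0]+a,xy0[1]+b) for a in range(-15,16,3) for b in range(-15,16,3)))
        r=minimize(f,G[1:],method="Nelder-Mead",options=dict(initial_simplex=[[G[1],G[2]],[G[1]+3,G[2]],[G[1],G[2]+3]]))
        out.append((np.round(r.x,1),round(r.fun,2)))
    return out
E
python3 - <<'E'
from fit import *
t=arm.capture("top");s=arm.capture("scene")
for n,h,a,b in(("fine",20,(241,271),(244,222)),("coarse",26,(423,292),(364,371))):
    p=back(t,*a,h);q=back(s,*b,h*.6);print(n,p,q)
    r=fit((t,s),(a,b),h,p[:2]);print(r)
    x,y=r[2][0]
    pts=[(hull_,(0,0,255)) for hull_ in (circ(x,y,h,30),circ(x,y,6,30))]
    A=crop(t,*a,40,40,10,"pics/x.png",pts);B=crop(s,*b,40,40,10,"pics/x.png",pts)
    cv2.imwrite(f"pics/f_{n}.png",np.hstack([A,B]))
print("pan",back(t,308.4,248.0,81.5),back(s,308.0,239.3,81.5))
# grip
print("grip top(315,192) scene", proj(s,back(t,315.3,192.3,250)),back(t,315.3,192.3,250),proj(s,back(t,315.3,192.3,270)))
E
```

```text
fine [456.67129414 258.43551662  20.        ] [460.04296616 258.1529361   12.        ]
[(array([458. , 259.7]), np.float64(-312.25)), (array([459.5, 257.6]), np.float64(-1028.61)), (array([458.8, 258.3]), np.float64(-1311.99))]
coarse [ 401.52837715 -273.43313871   26.        ] [ 400.41706653 -281.68615892   15.6       ]
[(array([ 401.1, -273. ]), np.float64(-346.32)), (array([ 399.4, -281.1]), np.float64(-1008.4)), (array([ 399.5, -280.5]), np.float64(-1090.54))]
pan [518.27814479  59.18673073  81.5       ] [515.39433877  50.14251103  81.5       ]
grip top(315,192) scene [[350.84809039 169.80001123]] [638.57860665  38.63423562 250.        ] [[349.77096397 164.36979772]]
```

```bash
python3 -c "
import cv2,numpy as np
a=cv2.imread('pics/f_fine.png');b=cv2.imread('pics/f_coarse.png');cv2.imwrite('pics/f.png',cv2.resize(np.vstack([a,b]),(600,600)))"
```

```text
(no output)
```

View pics/f.png

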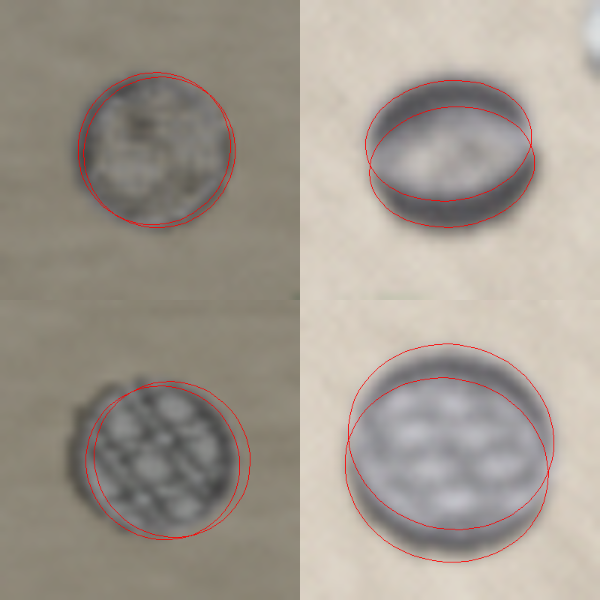

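```bash
cat >> fit.py <<'E'
def cost(c,uv,p,h,z0=0,W=16):
    u,v=uv;im=c["color"][v-W:v+W+1,u-W:u+W+1].astype(float)
    m=cv2.GaussianBlur(softmask(hull(c,p[0],p[1],h,z0),im.shape[:2],u-W,v-W),(0,0),.6)
    g=cv2.GaussianBlur(im.mean(2),(0,0),.6)
    gx=cv2.Sobel(g,-1,1,0);gy=cv2.Sobel(g,-1,0,1);mx=cv2.Sobel(m,-1,1,0);my=cv2.Sobel(m,-1,0,1)
    return (gx*mx+gy*my).sum()/np.sqrt((mx**2+my**2).sum())
E
python3 - <<'E'
from fit import *
t=arm.capture("top");s=arm.capture("scene")
for c in(t,s):print("C",-np.array(c["R"]).T@c["t"])
for n,a,b,x0 in(("L",(241,271),(244,222),(459,258)),("R",(423,292),(364,371),(400,-279))):
  for h in(12,14,16,18,20,22,24,26,28):
    o=[]
    for c,uv in((t,a),(s,b)):
        r=minimize(lambda p:cost(c,uv,p,h),x0,method="Nelder-Mead",options=dict(initial_simplex=[x0,(x0[0]+4,x0[1]),(x0[0],x0[1]+4)]))
        o.append((np.round(r.x,1),round(r.fun,1)))
    print(n,h,o)
E
```

```text
C [ 287.32450092   12.46149278 1631.60996289]
C [ -76.23995947 -676.84399802 1148.4567348 ]
L 12 [(array([458.9, 260.6]), np.float64(-787.3)), (array([461.2, 260.9]), np.float64(-1983.5))]
L 14 [(array([458.7, 260.6]), np.float64(-807.0)), (array([460.5, 259.7]), np.float64(-2251.6))]
L 16 [(array([458.5, 260.2]), np.float64(-824.5)), (array([460.4, 259.3]), np.float64(-2490.4))]
L 18 [(array([458.2, 259.8]), np.float64(-841.3)), (array([459.7, 258.1]), np.float64(-2681.7))]
L 20 [(array([458.3, 259.8]), np.float64(-857.1)), (array([459.1, 257.3]), np.float64(-2820.1))]
L 22 [(array([458.2, 259.4]), np.float64(-871.7)), (array([458.9, 256.9]), np.float64(-2919.3))]
L 24 [(array([457.8, 259.3]), np.float64(-885.9)), (array([458.5, 255.8]), np.float64(-2958.3))]
L 26 [(array([457.6, 259.1]), np.float64(-895.9)), (array([457.8, 254.7]), np.float64(-2955.0))]
L 28 [(array([457.5, 259.1]), np.float64(-904.7)), (array([457.4, 254.3]), np.float64(-2906.3))]
R 12 [(array([ 401.8, -274.5]), np.float64(-740.3)), (array([ 402.1, -278.9]), np.float64(-2186.5))]
R 14 [(array([ 401.8, -274.5]), np.float64(-772.9)), (array([ 401.7, -279.2]), np.float64(-2352.5))]
R 16 [(array([ 401.4, -274.1]), np.float64(-806.2)), (array([ 401.3, -279.3]), np.float64(-2465.9))]
R 18 [(array([ 401.1, -273.8]), np.float64(-836.9)), (array([ 401. , -279.8]), np.float64(-2532.6))]
R 20 [(array([ 401.8, -273.4]), np.float64(-870.1)), (array([ 400.7, -280. ]), np.float64(-2554.3))]
R 22 [(array([ 401.3, -273.4]), np.float64(-900.3)), (array([ 400.3, -280.3]), np.float64(-2537.2))]
R 24 [(array([ 401.1, -273.4]), np.float64(-926.0)), (array([ 399.8, -280.7]), np.float64(-2478.0))]
R 26 [(array([ 401.1, -273.1]), np.float64(-948.4)), (array([ 399.2, -281.3]), np.float64(-2394.3))]
R 28 [(array([ 400.9, -273. ]), np.float64(-968.1)), (array([ 398.9, -281.9]), np.float64(-2283.5))]
```

Run:
```python
from h import *
S=[arm.capture("scene") for _ in range(6)];T=[arm.capture("top") for _ in range(6)]
for L in(S,T): L[0]["color"]=np.mean([c["color"].astype(float) for c in L],0).round().astype(np.uint8)
s,t=S[0],T[0]
L=[(244,222),(364,371),(236,254)];M=[(241,271),(423,292),(267,299)]
a=np.hstack([crop(s,*p,32,32,8,"pics/x.png") for p in L]);b=np.hstack([crop(t,*p,32,32,8,"pics/x.png") for p in M])
cv2.imwrite("pics/cmp.png",np.vstack([a,b]))
for c,P in((s,L),(t,M)):
  for u,v in P: print(c["color"][v-2:v+3,u-2:u+3].reshape(-1,3).mean(0).round(), c["color"][v-16:v-14,u-3:u+3].reshape(-1,3).mean(0).round())
```

```text
[162. 164. 169.] [195. 207. 216.]
[163. 158. 159.] [188. 200. 209.]
[125. 161. 129.] [192. 205. 214.]
[110. 117. 121.] [122. 136. 142.]
[114. 115. 114.] [119. 134. 140.]
[ 83. 111.  90.] [122. 136. 142.]
```

View pics/cmp.png

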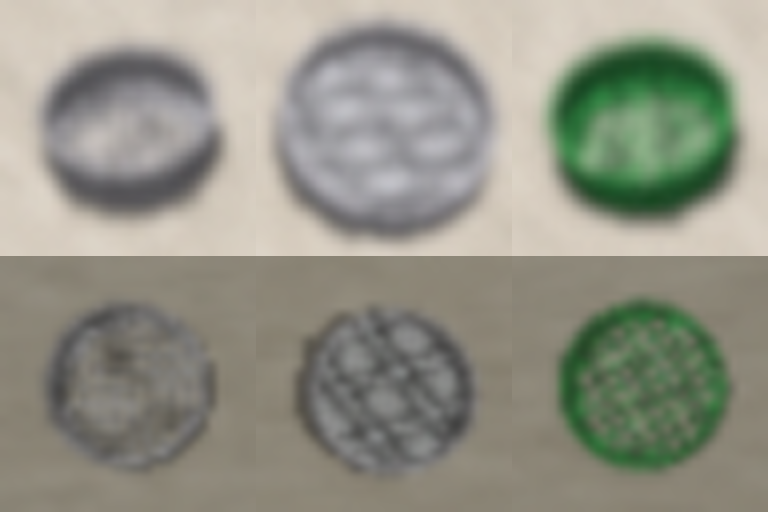

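```bash
cat > shk.py <<'E'
from fit import *
def avg(n,k=3):
    L=[arm.capture(n) for _ in range(k)];L[0]["color"]=np.mean([c["color"].astype(float) for c in L],0).round().astype(np.uint8);return L[0]
def box(p):
    x,y,a=p;R=np.array([[np.cos(a),-np.sin(a)],[np.sin(a),np.cos(a)]])
    return [R@[u,v]+[x,y] for u,v in((-78,-70),(102,-70),(102,70),(-78,70))]
def bc(p,c,win,quad=False):
    u0,v0,u1,v1=win;im=c["color"][v0:v1,u0:u1].astype(float).mean(2)
    B=box(p);top=np.array([[*q,47] for q in B]);allp=np.vstack([top,[[*q,0] for q in B]])
    P=proj(c,top)if quad else cv2.convexHull(proj(c,allp).astype(np.float32))
    m=cv2.GaussianBlur(softmask(np.array(P),im.shape,u0,v0),(0,0),.7);g=cv2.GaussianBlur(im,(0,0),.7)
    gx=cv2.Sobel(g,-1,1,0);gy=cv2.Sobel(g,-1,0,1);mx=cv2.Sobel(m,-1,1,0);my=cv2.Sobel(m,-1,0,1)
    return -np.abs(gx*mx+gy*my).sum()/np.sqrt((mx**2+my**2).sum())
def nm(f,x0,st):
    S=[x0]+[[x0[j]+(st[j] if i==j else 0) for j in range(len(x0))] for i in range(len(x0))]
    r=minimize(f,x0,method="Nelder-Mead",options=dict(initial_simplex=S,maxiter=400));return np.round(r.x,3),round(r.fun,1)
E
python3 - <<'E'
from shk import *
t=avg("top");s=avg("scene")
x0=(517,55,-.17)
for d in(-.05,0.,.05):
  for q in(0,1):
    print(q,nm(lambda p:bc(p,t,(270,180,350,295),q),(x0[0],x0[1],x0[2]+d),(6,6,.05)),nm(lambda p:bc(p,s,(255,195,370,290),q),(x0[0],x0[1],x0[2]+d),(6,6,.05)))
E
```

```text
0 (array([ 5.26083e+02,  5.55880e+01, -1.68000e-01]), np.float64(-2271.6)) (array([ 5.20002e+02,  5.97780e+01, -1.61000e-01]), np.float64(-2921.3))
1 (array([ 5.22634e+02,  6.24590e+01, -1.75000e-01]), np.float64(-2325.8)) (array([ 5.20345e+02,  5.45310e+01, -1.74000e-01]), np.float64(-3555.1))
0 (array([ 5.26114e+02,  5.54300e+01, -1.64000e-01]), np.float64(-2272.5)) (array([ 5.19557e+02,  6.01630e+01, -1.60000e-01]), np.float64(-2918.9))
1 (array([ 5.21524e+02,  5.60670e+01, -1.79000e-01]), np.float64(-2316.2)) (array([ 5.20583e+02,  5.47630e+01, -1.72000e-01]), np.float64(-3557.1))
0 (array([ 5.27523e+02,  6.22520e+01, -1.60000e-01]), np.float64(-2271.4)) (array([ 5.20226e+02,  5.96160e+01, -1.59000e-01]), np.float64(-2922.4))
1 (array([ 5.22969e+02,  6.21520e+01, -1.71000e-01]), np.float64(-2330.2)) (array([ 5.2059e+02,  5.4291e+01, -1.7300e-01]), np.float64(-3556.3))
```

Run:
```python
from shk import *
t=avg("top");s=avg("scene")
# pan: dark band = between rim inner circle (z81.5,r28) and floor (z61.5,r28): fit by rim-circle darkness + overlay
def pc(p,c,win):
    u0,v0,u1,v1=win;S=8
    im=c["color"][v0:v1,u0:u1].astype(float).mean(2)
    def M(z,r):return softmask(proj(c,circ(p[0],p[1],z,r)),im.shape,u0,v0)
    rim=M(81.5,28);fl=np.minimum(M(62.5,28),rim);wall=rim-fl
    wo=np.clip(M(81.5,30)-rim,0,1)
    out=1-np.clip(rim+wo,0,1)
    A=np.stack([wall,fl,wo,out],-1);A=cv2.GaussianBlur(A,(0,0),.6).reshape(-1,4)
    w=np.ones(im.size)
    x,res,*_=np.linalg.lstsq(A,im.ravel(),rcond=None)
    e=im.ravel()-A@x
    return np.abs(e).mean()
print(nm(lambda p:pc(p,t,(295,236,322,262)),(519,59),(4,4)),nm(lambda p:pc(p,s,(292,225,325,254)),(516,52),(4,4)))
rt=nm(lambda p:pc(p,t,(295,236,322,262)),(519,59),(4,4))[0];rs=nm(lambda p:pc(p,s,(292,225,325,254)),(516,52),(4,4))[0]
def P(r):return [(circ(*r,81.5,30),(0,0,255)),(circ(*r,81.5,28),(0,255,255)),(circ(*r,62,28),(255,0,0))]
A=crop(t,309,248,40,40,10,"pics/x.png",P(rt));B=crop(s,308,239,40,40,10,"pics/x.png",P(rs));cv2.imwrite("pics/pan.png",np.hstack([A,B]))
```

```text
(array([518.279,  60.589]), np.float64(6.1)) (array([516.052,  51.728]), np.float64(19.9))
```

View pics/pan.png

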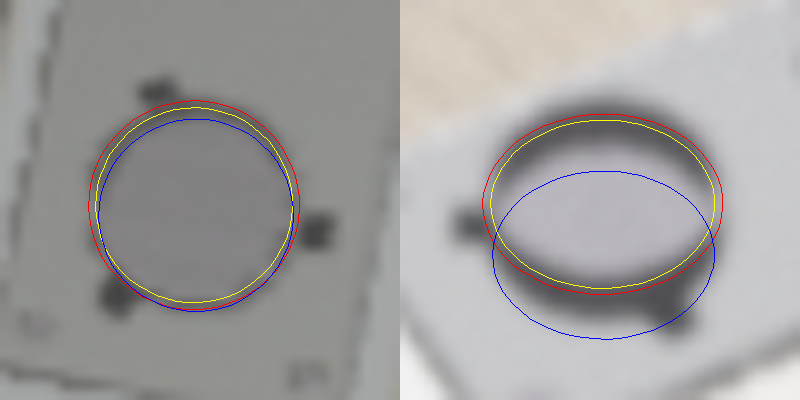

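Emit:
carry_out(plan=[[2.25, -3.1, 0.5, 0.0235, 0], [2.25, -3.1, 0.5, 0.0235, 0], [2.25, -3.1, 0.5, 0.0235, 0], [2.25, -3.1, 0.5, 0.0235, 0], [2.25, -3.1, 0, 0.0235, 0], [2.25, -3.1, 0, 0.0235, 0], [2.25, -3.1, 0, 0.0235, 0], [2.25, -3.1, 0, 0.0235, 0], [2.25, -3.1, 0, 0.0235, 0], [2.25, -3.1, 0, 0.0235, 0], [2.25, -3.1, 0, 0.0235, 0], [2.25, -3.1, 0, 0.0235, 0], [0, -3.8, 0, 0, 0], [0, -3.8, 0, 0, 0], [0, -3.8, 0, 0, 0], [0, -3.8, 0, 0, 0], [0, -3.8, 0, 0, 0], [0, -3.8, 0, 0, 0], [0, -3.8, 0, 0, 0], [0, -3.8, 0, 0, 0]])

```text
clock: 3.27
eef_pos: [449.8, -53.3, 251.7]
orientation: [[0.001, -0.001, 1.0], [0.001, 1.0, 0.001], [-1.0, 0.001, 0.001]]
ft_force: [0.6, -0.9, -0.5]
finger_gap: 0.999
```

Emit:
carry_out(plan=[[-0.8, -3.7, 0, 0, 0], [-0.8, -3.7, 0, 0, 0], [-0.8, -3.7, 0, 0, 0], [-0.8, -3.7, 0, 0, 0], [-0.8, -3.7, 0, 0, 0], [-0.8, -3.9, 0, 0, 0], [0, 0, -4, 0, 0], [0, 0, -4, 0, 0], [0, 0, -4, 0, 0], [0, 0, -4, 0, 0], [0, 0, 0, 0, 0], [0, 0, 0, 0, 0]])

```text
clock: 4.27
eef_pos: [400.6, -275.2, 90.4]
orientation: [[-0.005, -0.0, 1.0], [0.0, 1.0, 0.0], [-1.0, 0.0, -0.005]]
ft_force: [0.2, -0.4, 0.3]
finger_gap: 1.003
```

Run:
```python
from shk import *
t=avg("top",2);s=avg("scene",2)
st=arm.read_state();e=st["eef_pos"];print(e,proj(t,e),proj(s,e))
cv=[(np.array([e+[0,-42,8],e+[0,42,8]]),(0,0,255)),(circ(401,-277,20,30),(255,0,0))]
crop(t,423,292,80,60,5,"pics/x.png",cv);crop(s,364,365,100,80,7,"pics/g1.png",cv)
a=cv2.imread("pics/x.png");b=cv2.imread("pics/g1.png");
cv2.imwrite("pics/g1.png",b);cv2.imwrite("pics/g2.png",a)
```

```text
[ 404.26989526 -276.38334539   94.08700656] [[428.39792483 289.33407517]] [[366.08639199 350.05727131]]
```

View pics/g1.png

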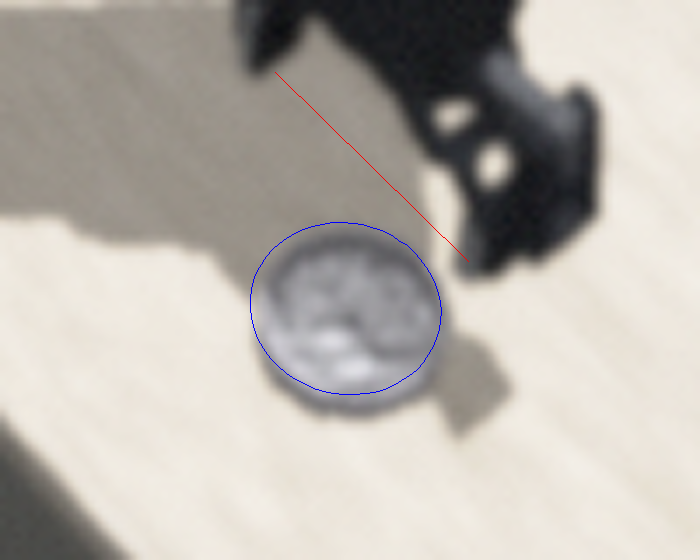

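View pics/g2.png

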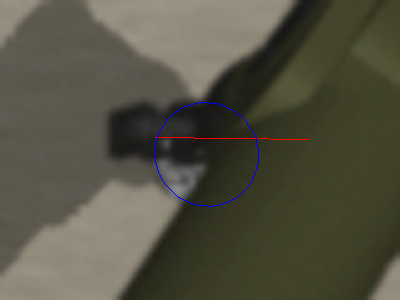

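Run:
```python
from bench import arm
for i in range(4):
    arm.capture("top"); s=arm.read_state(); print(s["clock"],s["eef_pos"].round(1),s["qvel"].round(3),s["finger_gap"])
```

```text
4.5167 [ 404.1 -276.2   93.9] [-0.001  0.004 -0.001  0.01  -0.003 -0.003  0.002] 1.0001571230804807
4.5667 [ 403.8 -276.    93.5] [-0.001  0.008  0.001  0.014 -0.004 -0.002  0.003] 0.9962491371532444
4.6167 [ 403.5 -275.8   93.1] [ 0.003  0.01  -0.001  0.012 -0.002 -0.002  0.003] 1.000140860668414
4.6667 [ 403.1 -275.7   92.7] [ 0.     0.011 -0.001  0.01  -0.001 -0.002  0.   ] 1.0000019256348611
```

Emit:
carry_out(plan=[[-0.1, -0.1, -2, 0, 0], [0, 0, -2, 0, 0], [0, 0, -1.5, 0, 0], [0, 0, -1.2, 0, 0], [0, 0, -0.8, 0, 0], [0, 0, -0.6, 0, 0], [0, 0, -0.4, 0, 0], [0, 0, 0, 0, 0], [0, 0, 0, 0, 0], [0, 0, 0, 0, 0]], newtons=30)

```text
clock: 5.5
eef_pos: [401.7, -276.7, 7.0]
orientation: [[0.001, -0.001, 1.0], [-0.0, 1.0, 0.001], [-1.0, -0.0, 0.001]]
ft_force: [0.5, -0.5, 0.2]
finger_gap: 0.997
```

Run:
```python
from shk import *
s=avg("scene",1)
st=arm.read_state();e=st["eef_pos"];print(e,st["ft_force"])
crop(s,364,365,80,70,8,"pics/g3.png",[(circ(401,-277,20,30),(255,0,0))])
```

```text
[ 401.70293429 -276.67219945    6.95435184] [0.16813794 0.69934085 0.33529525]
```

View pics/g3.png

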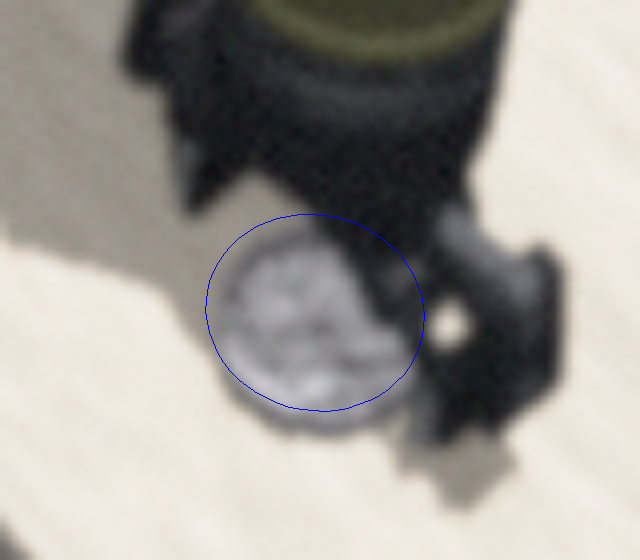

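Emit:
carry_out(plan=[[0, -0.2, -0.3, 0, 0], [0, 0, 0, 0, 60], [0, 0, 0, 0, 90], [0, 0, 0, 0, 140], [0, 0, 0, 0, 140], [0, 0, 0, 0, 140], [0, 0, 0, 0, 140], [0, 0, 0, 0, 140]], newtons=30)

```text
clock: 6.22
eef_pos: [401.1, -278.5, 3.8]
orientation: [[0.0, -0.001, 1.0], [0.001, 1.0, 0.001], [-1.0, 0.001, 0.0]]
ft_force: [-1.3, -0.0, 5.3]
finger_gap: 0.692
```

Run:
```python
from shk import *
s=avg("scene",1)
st=arm.read_state();e=st["eef_pos"];print(e,st["ft_force"],st["moment"],st["finger_gap"])
crop(s,364,365,80,70,8,"pics/g4.png",[(circ(e[0],e[1],20,30),(255,0,0))])
```

```text
[ 401.11543204 -278.50573533    3.73376485] [-1.95281325  0.50819562  5.52612373] [ 0.16864751  0.33357738 -0.03837044] 0.690523646864551
```

View pics/g4.png

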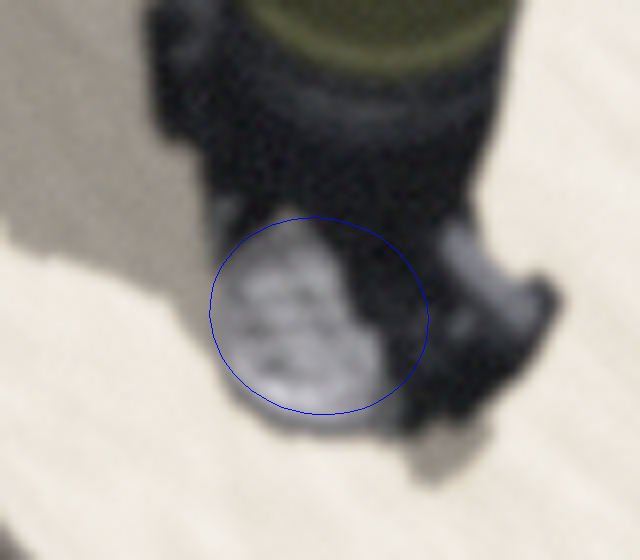

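Emit:
carry_out(plan=[[0, 0, 1, 0, 140], [0, 0, 2, 0, 140], [0, 0, 3, 0, 140], [0, 0, 3.5, 0, 140], [0.6, 1.5, 3.5, 0, 140], [1.2, 3.2, 1, 0, 140], [1.2, 3.5, 0, 0, 140], [1.2, 3.5, 0, 0, 140], [1.2, 3.5, 0, 0, 140], [1.2, 3.5, 0, 0, 140], [1.2, 3.5, 0, 0, 140], [1.2, 3.5, 0, 0, 140], [1.2, 3.5, 0, 0, 140], [1.2, 3.5, 0, 0, 140], [0.8, 2.5, 0, 0, 140], [0.5, 1.3, 0, 0, 140], [0, 0, 0, 0, 140], [0, 0, 0, 0, 140], [0, 0, 0, 0, 140]])

```text
clock: 7.85
eef_pos: [527.9, 84.0, 143.4]
orientation: [[-0.0, 0.002, 1.0], [-0.001, 1.0, -0.002], [-1.0, -0.001, -0.0]]
ft_force: [0.6, -0.2, -0.3]
finger_gap: 0.688
```

Run:
```python
from shk import *
s=avg("scene",2);t=avg("top",1)
st=arm.read_state();e=st["eef_pos"];print(e,st["ft_force"],st["moment"],st["finger_gap"])
print(proj(s,e),proj(t,e))
f=e[2]-3.8
O=[(circ(e[0],e[1],f+20,30),(0,0,255)),(circ(e[0],e[1],f+6,30),(0,0,255))]
crop(s,310,225,80,80,7,"pics/g5.png",O);crop(t,308,248,80,80,6,"pics/g6.png",O)
```

```text
[527.96781348  84.5226623  143.55423902] [ 0.35842655  0.30584386 -0.653849  ] [0.00432717 0.00561081 0.05268476] 0.6926316275824492
[[302.84790425 212.09139265]] [[298.57897869 241.04494885]]
```

View pics/g5.png

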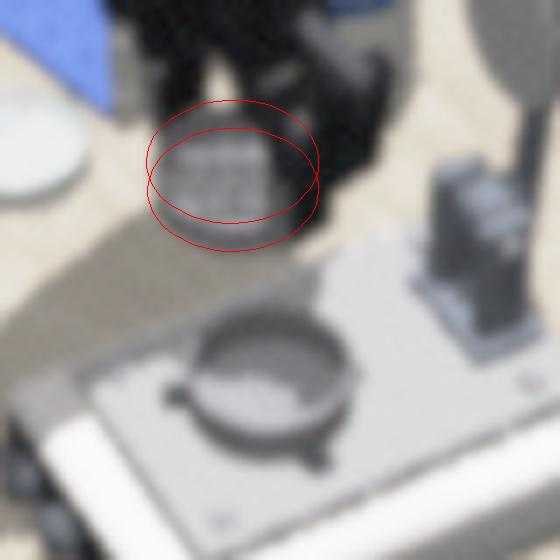

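View pics/g6.png

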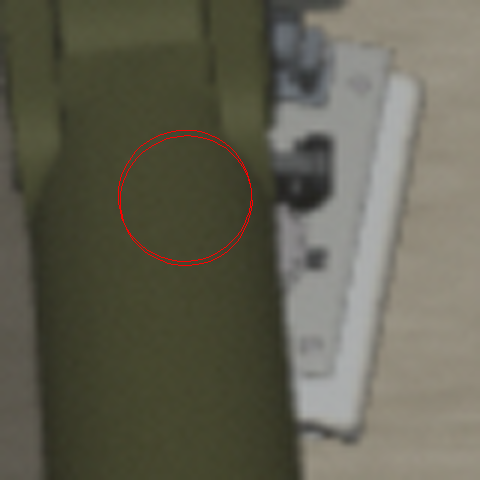

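Emit:
carry_out(plan=[[-0.5, -1.4, -0.5, 0, 140], [-0.5, -1.5, -0.7, 0, 140], [0, 0, -0.8, 0, 140], [0, 0, -0.5, 0, 140], [0, 0, 0, 0, 140], [0, 0, 0, 0, 140], [0, 0, 0, 0, 140]])

```text
clock: 8.58
eef_pos: [518.3, 58.0, 118.4]
orientation: [[0.0, -0.002, 1.0], [0.0, 1.0, 0.002], [-1.0, 0.0, 0.0]]
ft_force: [0.0, 0.1, -0.1]
finger_gap: 0.69
```

Run:
```python
from shk import *
s=avg("scene",3)
st=arm.read_state();e=st["eef_pos"];print(e)
f=e[2]-3.8
O=[(circ(e[0],e[1],f+20,30),(0,0,255)),(circ(e[0],e[1],f+6,30),(0,0,255)),(circ(518.3,54.4,81.5,30),(255,0,0)),(circ(518.3,54.4,81.5,28),(255,0,0)),(circ(518.3,54.4,61.5,30),(0,255,255))]
a=crop(s,308,228,56,56,10,"pics/g5.png",O)
b=crop(s,308,228,56,56,10,"pics/x.png");cv2.imwrite("pics/g5.png",cv2.resize(np.hstack([b,a]),(800,400)))
```

```text
[518.4908143   57.99221779 118.63379021]
```

View pics/g5.png

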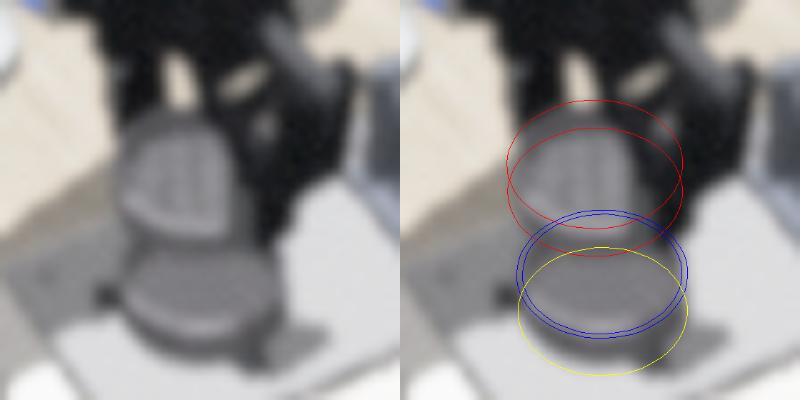

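Emit:
carry_out(plan=[[0.06, 0.04, -1, 0, 140], [0, 0, -1, 0, 140], [0, 0, -0.7, 0, 140], [0, 0, -0.3, 0, 140], [0, 0, -0.2, 0, 140], [0, 0, -0.2, 0, 140], [0, 0, -0.2, 0, 140], [0, 0, 0, 0, 140]])

```text
clock: 9.4
eef_pos: [518.7, 57.9, 82.1]
orientation: [[-0.0, -0.001, 1.0], [-0.0, 1.0, 0.001], [-1.0, -0.0, -0.0]]
ft_force: [0.2, 0.2, -0.8]
finger_gap: 0.691
```

Emit:
carry_out(plan=[[0, 0, -0.1, 0, 140], [0, 0, -0.1, 0, 140], [0, 0, -0.1, 0, 140], [0, 0, 0, 0, 140], [0, 0, 0, 0, 140]])

```text
clock: 9.82
eef_pos: [518.8, 58.0, 79.4]
orientation: [[0.0, -0.001, 1.0], [0.0, 1.0, 0.001], [-1.0, 0.0, 0.0]]
ft_force: [-0.1, 0.4, 0.1]
finger_gap: 0.688
```

Emit:
carry_out(plan=[[0, 0, -0.05, 0, 140], [0, 0, -0.05, 0, 140], [0, 0, 0, 0, 140], [0, 0, 0, 0, 140]])

```text
clock: 10.15
eef_pos: [518.9, 58.0, 79.3]
orientation: [[-0.0, -0.001, 1.0], [0.001, 1.0, 0.001], [-1.0, 0.001, -0.0]]
ft_force: [-3.0, -0.6, 6.0]
finger_gap: 0.688
```

Run:
```python
from shk import *
s=avg("scene",2)
st=arm.read_state();e=st["eef_pos"];print(e,st["ft_force"],st["moment"])
crop(s,308,234,60,50,12,"pics/g7.png")
```

```text
[518.85284359  57.97505518  79.25683163] [-2.36549905 -0.37057996  7.19173398] [-0.08084617  0.59137363  0.01592434]
```

View pics/g7.png

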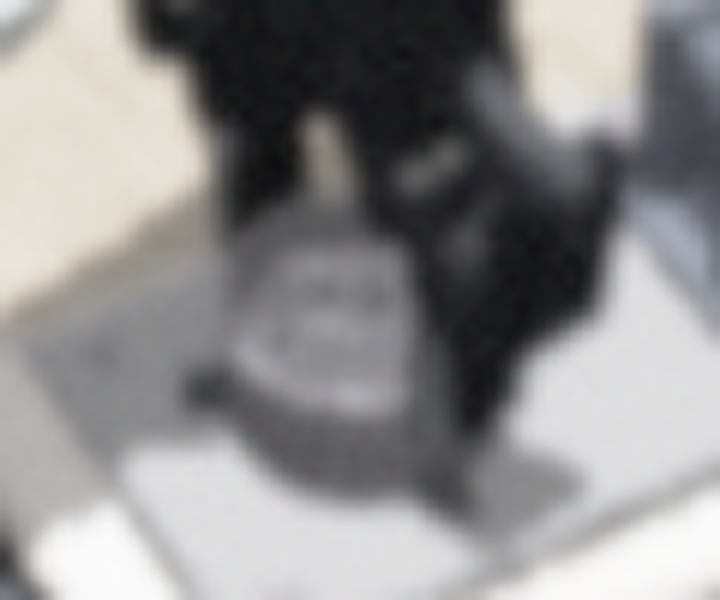

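Emit:
carry_out(plan=[[0, 0, 0.05, 0, 120], [0, 0, 0, 0, 60], [0, 0, 0, 0, 30], [0, 0, 0, 0, 0], [0, 0, 0, 0, 0], [0, 0, 0, 0, 0], [0, 0, 1.5, 0, 0], [0, 0, 2.5, 0, 0], [0, 0, 3, 0, 0], [-0.5, 3, 2, 0, 0], [-0.5, 3.5, 2, 0, 0], [-0.5, 3.7, 0, 0, 0], [-0.5, 3.7, 0, 0, 0], [-0.5, 3.2, 0, 0, 0], [0, 0, 0, 0, 0], [0, 0, 0, 0, 0], [0, 0, 0, 0, 0]])

```text
clock: 11.67
eef_pos: [493.8, 228.3, 188.6]
orientation: [[-0.0, -0.001, 1.0], [-0.001, 1.0, 0.001], [-1.0, -0.001, -0.0]]
ft_force: [-0.1, -0.9, -0.0]
finger_gap: 0.998
```

Run:
```python
from shk import *
s=avg("scene",2);t=avg("top",2)
st=arm.read_state();e=st["eef_pos"];print(e,st["ft_force"],st["moment"])
x,y=518.7,58
O=[(circ(x,y,95.5,30),(0,0,255)),(circ(x,y,81.5,30),(0,0,255)),(circ(x,y,61.5,30),(0,255,255))]
a=crop(s,308,234,50,50,10,"pics/x.png");a2=crop(s,308,234,50,50,10,"pics/x.png",O);b=crop(t,309,248,50,50,10,"pics/x.png");b2=crop(t,309,248,50,50,10,"pics/x.png",O)
cv2.imwrite("pics/g8.png",cv2.resize(np.vstack([np.hstack([a,a2]),np.hstack([b,b2])]),(600,600)))
cv2.imwrite("pics/s9.png",s["color"])
```

```text
[494.23373209 227.43917224 188.88862592] [ 0.47409077 -0.07615499 -0.34730568] [-0.08035301 -0.01873587 -0.0046187 ]
```

View pics/g8.png

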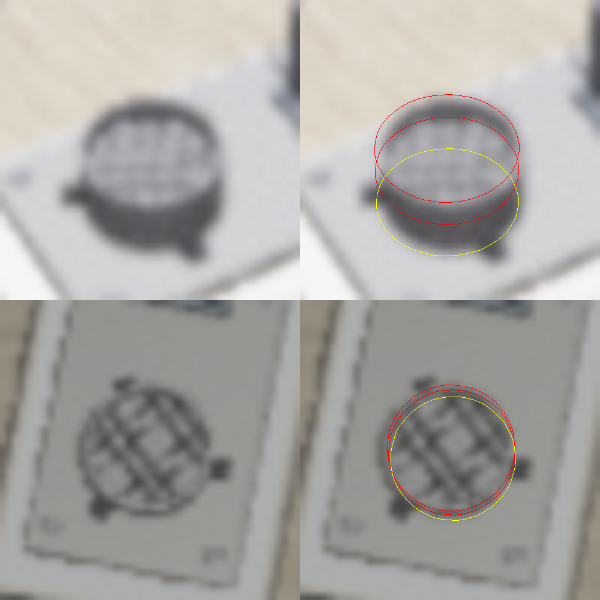

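View pics/s9.png

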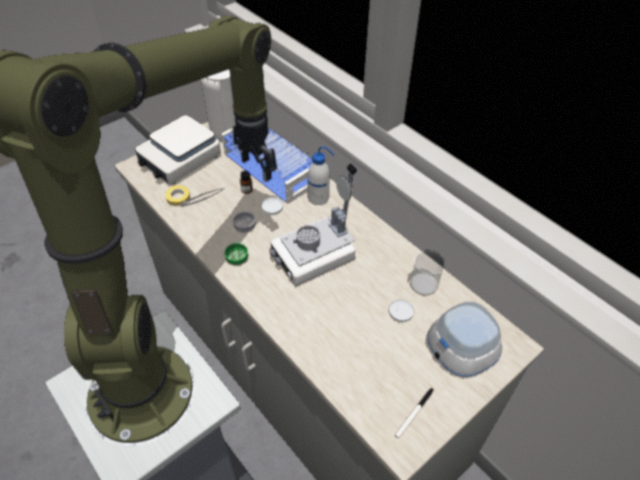

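Run:
```python
from shk import *
s=avg("scene",2);t=avg("top",2)
def pan(c,uv,x0):
    def f(p):
        import fit
        u,v=uv;W=13;im=c["color"][v-W:v+W+1,u-W:u+W+1].astype(float).mean(2)
        P=np.vstack([circ(p[0],p[1],z,30) for z in(62,95.5)])
        m=cv2.GaussianBlur(softmask(cv2.convexHull(proj(c,P).astype(np.float32)),im.shape,u-W,v-W),(0,0),.6);g=cv2.GaussianBlur(im,(0,0),.6)
        gx=cv2.Sobel(g,-1,1,0);gy=cv2.Sobel(g,-1,0,1);mx=cv2.Sobel(m,-1,1,0);my=cv2.Sobel(m,-1,0,1)
        return (gx*mx+gy*my).sum()/np.sqrt((mx**2+my**2).sum())
    return nm(f,x0,(3,3))
print("stack top",pan(t,(309,248),(519,60)),"scene",pan(s,(308,235),(518,55)))
x0=(458,257)
for c,uv in((t,(241,271)),(s,(244,222))): print("coarse",nm(lambda p:cost(c,uv,p,26),x0,(4,4)))
print(arm.read_state()["clock"])
```

```text
stack top (array([518.327,  62.065]), np.float64(-977.3)) scene (array([518.582,  55.519]), np.float64(-2423.9))
coarse (array([475.626, 249.836]), np.float64(-527.7))
coarse (array([458.584, 255.267]), np.float64(-1689.9))
12.0667
```

Emit:
carry_out(plan=[[-1.8, 1.4, 0, 0, 0], [-1.8, 1.35, -1.5, 0, 0], [0, 0, -3.5, 0, 0], [0, 0, -3.5, 0, 0], [0, 0, -3, 0, 0], [0, 0, -2, 0, 0], [0, 0, -1, 0, 0], [0, 0, 0, 0, 0], [0, 0, 0, 0, 0], [0, 0, 0, 0, 0], [0, 0, 0, 0, 0]])

```text
clock: 12.98
eef_pos: [459.1, 257.3, 45.6]
orientation: [[0.003, -0.001, 1.0], [0.002, 1.0, 0.001], [-1.0, 0.002, 0.003]]
ft_force: [0.7, 0.4, 0.6]
finger_gap: 1.001
```

Run:
```python
from shk import *
s=avg("scene",2)
st=arm.read_state();e=st["eef_pos"];print(e)
crop(s,244,215,70,60,10,"pics/k1.png",[(circ(458.5,255,26,30),(255,0,0))])
```

```text
[458.63558195 257.07334907  45.2028353 ]
```

View pics/k1.png

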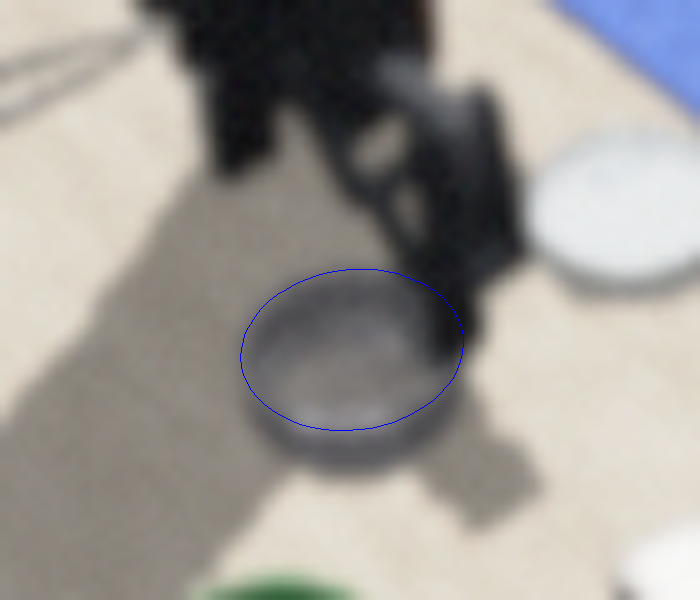

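Emit:
carry_out(plan=[[0, 0, -1.2, 0, 0], [0, 0, -1.2, 0, 0], [0, 0, -0.8, 0, 0], [0, 0, -0.5, 0, 0], [0, 0, 0, 0, 0], [0, 0, 0, 0, 0], [0, 0, 0, 0, 60], [0, 0, 0, 0, 90], [0, 0, 0, 0, 140], [0, 0, 0, 0, 140], [0, 0, 0, 0, 140], [0, 0, 0, 0, 140], [0, 0, 0, 0, 140]])

```text
clock: 14.17
eef_pos: [458.3, 256.9, 7.7]
orientation: [[0.001, -0.001, 1.0], [0.001, 1.0, 0.001], [-1.0, 0.001, 0.001]]
ft_force: [-1.1, -0.1, 5.8]
finger_gap: 0.695
```

Emit:
carry_out(plan=[[0, 0, 1, 0, 140], [0, 0, 2, 0, 140], [0, 0, 3.5, 0, 140], [0, 0, 4, 0, 140], [0, 0, 3, 0, 140], [0.65, -2.1, 0.7, 0, 140], [1.0, -3.3, 0, 0, 140], [1.0, -3.3, 0, 0, 140], [1.0, -3.3, 0, 0, 140], [1.0, -3.3, 0, 0, 140], [0.8, -2.5, 0, 0, 140], [0.4, -1.4, 0, 0, 140], [0.2, -0.7, 0, 0, 140], [0, 0, 0, 0, 140], [0, 0, 0, 0, 140], [0, 0, 0, 0, 140], [0, 0, 0, 0, 140]])

```text
clock: 15.58
eef_pos: [517.9, 59.2, 148.7]
orientation: [[-0.0, -0.004, 1.0], [0.0, 1.0, 0.004], [-1.0, 0.0, -0.0]]
ft_force: [-0.9, -0.0, -1.9]
finger_gap: 0.689
```

Run:
```python
from shk import *
s=avg("scene",3)
st=arm.read_state();e=st["eef_pos"];print(e,st["ft_force"],st["finger_gap"])
f=e[2]-7.7
b=[.3,-2.5]
O=[(circ(e[0]+b[0],e[1]+b[1],f+26,30),(0,0,255)),(circ(e[0]+b[0],e[1]+b[1],f+6,30),(0,0,255)),(circ(518.6,55.5,95.5,30),(255,0,0))]
a=crop(s,308,225,60,60,10,"pics/g5.png",O)
b=crop(s,308,225,60,60,10,"pics/x.png");cv2.imwrite("pics/k2.png",cv2.resize(np.hstack([b,a]),(800,400)))
```

```text
[518.02873238  58.48482035 148.78367757] [ 0.15442648 -0.99569057 -1.00670504] 0.6892619796155937
```

View pics/k2.png

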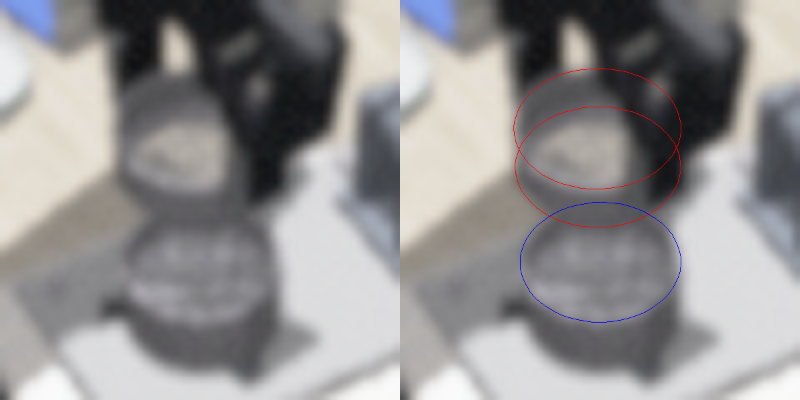

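Emit:
carry_out(plan=[[0.08, -0.02, -1.5, 0, 140], [0, 0, -1.5, 0, 140], [0, 0, -0.7, 0, 140], [0, 0, -0.5, 0, 140], [0, 0, -0.2, 0, 140], [0, 0, -0.2, 0, 140], [0, 0, -0.2, 0, 140], [0, 0, 0, 0, 140], [0, 0, 0, 0, 140]])

```text
clock: 16.48
eef_pos: [519.3, 57.3, 101.2]
orientation: [[0.001, -0.001, 1.0], [0.0, 1.0, 0.001], [-1.0, 0.0, 0.001]]
ft_force: [-0.0, -0.9, -1.6]
finger_gap: 0.695
```

Emit:
carry_out(plan=[[-0.04, 0.06, -0.1, 0, 140], [0, 0, -0.1, 0, 140], [0, 0, -0.1, 0, 140], [0, 0, -0.1, 0, 140], [0, 0, 0, 0, 140], [0, 0, 0, 0, 140]])

```text
clock: 16.98
eef_pos: [518.7, 57.9, 97.2]
orientation: [[-0.0, -0.001, 1.0], [0.0, 1.0, 0.001], [-1.0, 0.0, -0.0]]
ft_force: [-1.4, -0.0, 3.2]
finger_gap: 0.692
```

Emit:
carry_out(plan=[[0, 0, 0.05, 0, 120], [0, 0, 0, 0, 60], [0, 0, 0, 0, 30], [0, 0, 0, 0, 0], [0, 0, 0, 0, 0], [0, 0, 0, 0, 0], [0, 0, 1.5, 0, 0], [0, 0, 3, 0, 0], [-0.5, -1, 3.5, -0.043, 0], [-1, -2, 3.5, -0.043, 0], [-1, -2, 3.5, -0.043, 0], [-1, -2, 3.5, -0.044, 0], [0, 0, 1.5, 0, 0], [0, 0, 0, 0, 0], [0, 0, 0, 0, 0], [0, 0, 0, 0, 0]])

```text
clock: 18.32
eef_pos: [483.2, -11.6, 296.3]
orientation: [[-0.001, 0.17, 0.985], [-0.0, 0.985, -0.17], [-1.0, -0.0, -0.001]]
ft_force: [0.5, -0.2, -1.3]
finger_gap: 0.997
```

```bash
cat > g.py <<'E'
from shk import *
P=np.array([518.8,58.,0]);YAW=-.173;X=np.array([np.cos(YAW),np.sin(YAW),0]);Y=np.array([-np.sin(YAW),np.cos(YAW),0]);Z=np.array([0,0,1.])
PIN=P+88*X+115.5*Z
def grip(th):a=th+np.arctan2(18,142);return PIN+np.hypot(18,142)*(-np.cos(a)*X+np.sin(a)*Z)
E
python3 - <<'E'
from g import *
s=avg("scene",2);t=avg("top",2)
st=arm.read_state();print(st["eef_pos"],st["orientation"].round(3))
for th in(1.6,1.65,1.7,1.75,1.8,1.85):print(th,grip(th).round(1),proj(t,grip(th)).round(1),proj(s,grip(th)+[.3,-2.5,0]).round(1))
x,y=518.9,55.5
O=[(circ(x,y,115.5,30),(0,0,255)),(circ(x,y,95.5,30),(0,0,255)),(circ(x,y,61.5,30),(0,255,255))]
a=crop(s,322,205,70,100,8,"pics/x.png");a2=crop(s,322,205,70,100,8,"pics/x.png",O);b=crop(t,310,225,70,100,8,"pics/x.png")
cv2.imwrite("pics/m1.png",cv2.resize(np.hstack([a,a2,b]),(800,380)))
E
```

```text
[483.16608423 -11.73838458 296.03132461] [[-0.002  0.17   0.985]
 [-0.001  0.985 -0.17 ]
 [-1.    -0.001 -0.002]]
1.6 [627.3  39.  256.9] [[315.  195.9]] [[348.1 170.1]]
1.65 [634.2  37.8 255.6] [[315.6 193.4]] [[350.6 169.5]]
1.7 [641.1  36.6 254. ] [[316.1 191. ]] [[353.1 169. ]]
1.75 [647.9  35.4 252. ] [[316.6 188.6]] [[355.5 168.7]]
1.8 [654.5  34.3 249.7] [[317.1 186.3]] [[357.9 168.4]]
1.85 [661.1  33.1 247. ] [[317.6 184.2]] [[360.2 168.3]]
```

View pics/m1.png

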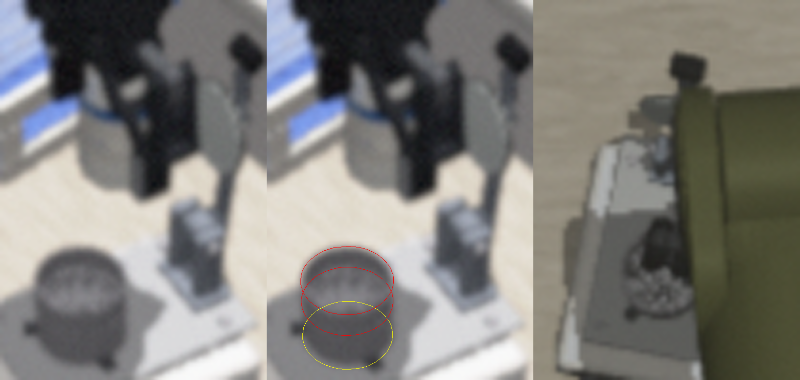

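Emit:
carry_out(plan=[[2, 0.6, 0, 0, 0], [3.5, 1.1, 0, 0, 0], [3.5, 1.1, 0, 0, 0], [3.3, 1.1, 0, 0, 0], [2, 0.7, 0, 0, 60], [1, 0.3, 0, 0, 60], [0, 0, -0.5, 0, 60], [0, 0, -0.5, 0, 60], [0, 0, 0, 0, 60], [0, 0, 0, 0, 60]], newtons=20)

```text
clock: 19.35
eef_pos: [635.6, 36.3, 286.9]
orientation: [[-0.001, 0.172, 0.985], [0.0, 0.985, -0.172], [-1.0, 0.0, -0.001]]
ft_force: [0.3, -0.0, -0.5]
finger_gap: 0.765
```

Run:
```python
from g import *
s=avg("scene",2);t=avg("top",1)
st=arm.read_state();e=st["eef_pos"];print(e,st["finger_gap"])
crop(s,350,165,70,60,10,"pics/m2.png",[(np.array([e+[.3,-2.5,0]+30*Y,e+[.3,-2.5,0]-30*Y]),(0,0,255))])
```

```text
[636.25353785  36.57970649 288.0529898 ] 0.7611914107016813
```

View pics/m2.png

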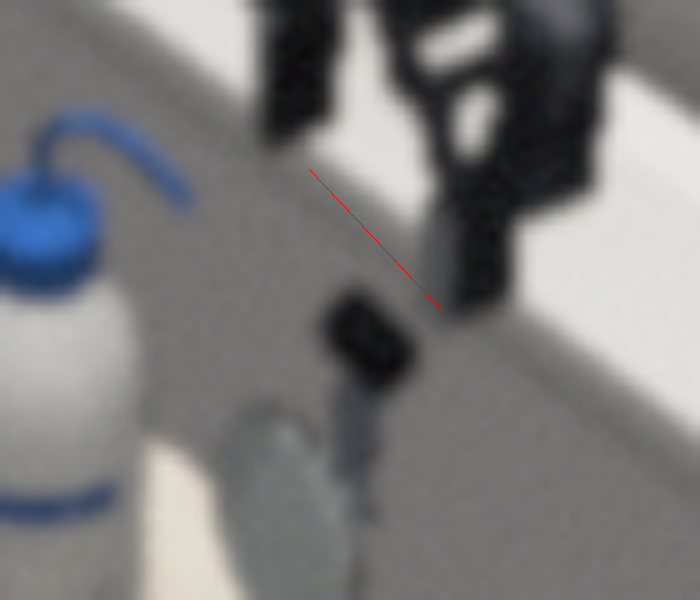

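Emit:
carry_out(plan=[[0, 0.08, -0.8, 0, 60], [0, 0, -1, 0, 60], [0, 0, -1, 0, 60], [0, 0, -0.8, 0, 60], [0, 0, -0.4, 0, 60], [0, 0, 0, 0, 60], [0, 0, 0, 0, 60], [0, 0, 0, 0, 60]])

```text
clock: 20.17
eef_pos: [636.9, 37.5, 247.7]
orientation: [[0.001, 0.171, 0.985], [-0.0, 0.985, -0.171], [-1.0, 0.0, 0.001]]
ft_force: [0.5, -0.8, 0.9]
finger_gap: 0.761
```

Run:
```python
from g import *
s=avg("scene",2)
st=arm.read_state();e=st["eef_pos"];print(e,st["finger_gap"],st["ft_force"])
crop(s,350,165,70,60,10,"pics/m3.png")
```

```text
[637.01642992  37.56923173 247.9442795 ] 0.7656909915372314 [-0.44170082 -0.39511431  0.0180757 ]
```

View pics/m3.png

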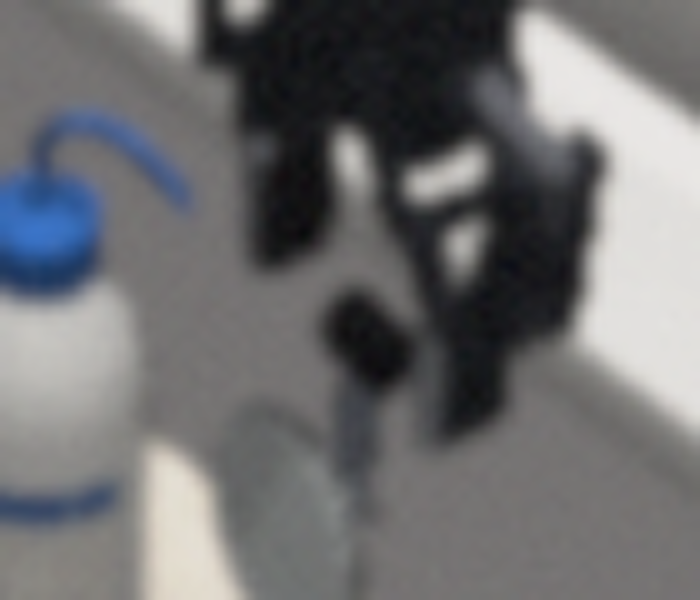

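Emit:
carry_out(plan=[[0, 0, -0.3, 0, 100], [0, 0, 0, 0, 140], [0, 0, 0, 0, 170], [0, 0, 0, 0, 215], [0, 0, 0, 0, 215], [0, 0, 0, 0, 215], [0, 0, 0, 0, 215], [0, 0, 0, 0, 215]], newtons=25)

```text
clock: 20.93
eef_pos: [636.7, 38.0, 244.5]
orientation: [[0.0, 0.171, 0.985], [0.001, 0.985, -0.171], [-1.0, 0.001, 0.0]]
ft_force: [0.4, 1.3, -0.0]
finger_gap: 0.273
```

Run:
```python
from g import *
s=avg("scene",2)
st=arm.read_state();e=st["eef_pos"];print(e,st["finger_gap"],st["ft_force"],st["moment"])
crop(s,350,165,70,60,10,"pics/m4.png")
a0=1.665
r=np.hypot(18,142)
prev=grip(a0)
for th in np.linspace(a0,0,18): 
    g=grip(th); print(round(th,3),(g-prev).round(1)/10); prev=g
```

```text
[636.73692841  38.06798902 244.43695001] 0.2706098152549966 [-0.29030302  2.37379905  1.32267791] [ 0.40643731 -0.04400358 -0.06398291]
1.665 [0. 0. 0.]
1.567 [-1.36  0.24  0.24]
1.469 [-1.38  0.24  0.1 ]
1.371 [-1.38  0.24 -0.03]
1.273 [-1.37  0.24 -0.17]
1.175 [-1.35  0.24 -0.31]
1.077 [-1.31  0.23 -0.44]
0.979 [-1.26  0.22 -0.57]
0.881 [-1.2   0.21 -0.69]
0.784 [-1.13  0.2  -0.81]
0.686 [-1.05  0.18 -0.91]
0.588 [-0.95  0.17 -1.01]
0.49 [-0.85  0.15 -1.1 ]
0.392 [-0.74  0.13 -1.18]
0.294 [-0.62  0.11 -1.25]
0.196 [-0.5   0.09 -1.31]
0.098 [-0.37  0.07 -1.35]
0.0 [-0.24  0.04 -1.38]
```

View pics/m4.png

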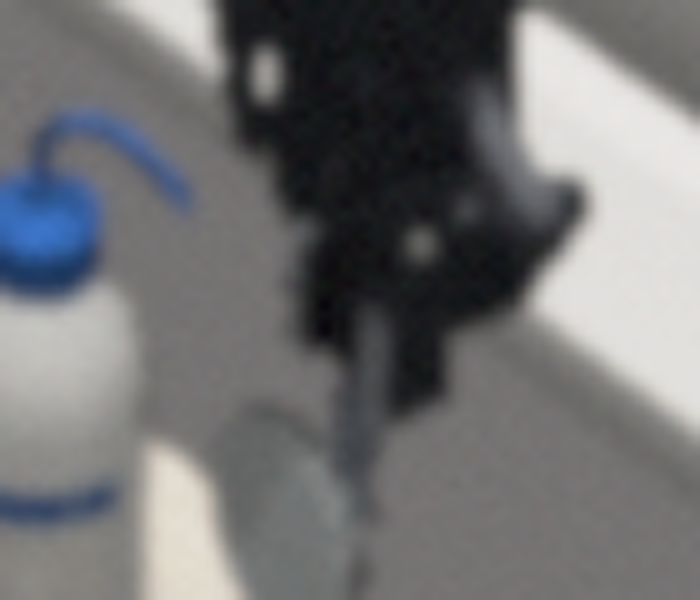

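Emit:
carry_out(plan=[[-0.7, 0.12, 0.15, 0, 215], [-0.7, 0.12, 0.1, 0, 215], [-1.36, 0.24, 0.1, 0, 215], [-1.38, 0.24, -0.03, 0, 215], [-1.37, 0.24, -0.17, 0, 215], [-1.35, 0.24, -0.31, 0, 215], [-1.31, 0.23, -0.44, 0, 215], [-0.9, 0.16, -0.38, 0, 215], [0, 0, 0, 0, 215], [0, 0, 0, 0, 215], [0, 0, 0, 0, 215]])

```text
clock: 21.95
eef_pos: [545.2, 54.1, 235.4]
orientation: [[-0.001, 0.17, 0.985], [0.002, 0.985, -0.17], [-1.0, 0.001, -0.002]]
ft_force: [-4.1, 3.9, 7.1]
finger_gap: 0.275
```

Run:
```python
from g import *
s=avg("scene",2)
st=arm.read_state();e=st["eef_pos"];print(e,st["finger_gap"],st["ft_force"],st["moment"])
d=e-PIN;print("fwd",-d@X,"lat",d@Y,"up",d[2]+10.7,"r",np.hypot(d@X,d[2]+10.7),"theta",np.arctan2(d[2]+10.7,-d@X)-.126)
crop(s,335,185,80,75,9,"pics/m5.png")
```

```text
[545.41195717  54.03157627 235.46770971] 0.2717130322474307 [-4.49759225  2.69220869  8.63565095] [0.65877797 0.8001136  0.02531401]
fwd 61.10216736091126 lat 0.6717518473702703 up 130.66770971199014 r 144.248137657225 theta 1.0073907952984986
```

View pics/m5.png

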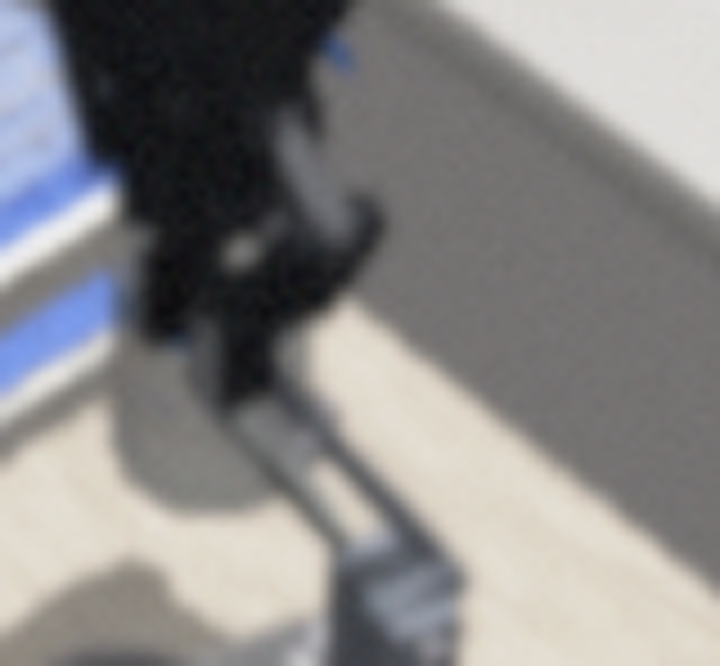

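Run:
```python
from g import *
T=np.linspace(1.007,0.1,13);p=grip(T[0])
for th in T[1:]:
    g=grip(th); print(round(th,3),((g-p)/10).round(2).tolist()); p=g
```

```text
0.931 [-0.95, 0.17, -0.5]
0.856 [-0.91, 0.16, -0.57]
0.78 [-0.86, 0.15, -0.63]
0.705 [-0.81, 0.14, -0.7]
0.629 [-0.76, 0.13, -0.76]
0.554 [-0.7, 0.12, -0.82]
0.478 [-0.64, 0.11, -0.87]
0.402 [-0.57, 0.1, -0.91]
0.327 [-0.5, 0.09, -0.95]
0.251 [-0.43, 0.08, -0.99]
0.176 [-0.35, 0.06, -1.02]
0.1 [-0.28, 0.05, -1.04]
```

Emit:
carry_out(plan=[[-0.6, 0.1, -0.2, 0, 215], [-0.95, 0.16, -0.55, 0, 215], [-0.91, 0.15, -0.6, 0, 215], [-0.85, 0.14, -0.68, 0, 215], [-0.8, 0.13, -0.72, 0, 215], [-0.74, 0.12, -0.78, 0, 215], [-0.67, 0.11, -0.84, 0, 215], [-0.6, 0.1, -0.88, 0, 215], [-0.54, 0.09, -0.93, 0, 215], [-0.47, 0.08, -0.97, 0, 215], [-0.4, 0.07, -0.9, 0, 215], [-0.15, 0.03, -0.5, 0, 215], [0, 0, 0, 0, 215], [0, 0, 0, 0, 215], [0, 0, 0, 0, 215]])

```text
clock: 23.3
eef_pos: [467.6, 67.6, 148.3]
orientation: [[-0.004, 0.17, 0.985], [0.001, 0.985, -0.17], [-1.0, 0.001, -0.004]]
ft_force: [-4.1, 5.1, 0.1]
finger_gap: 0.27
```

```bash
cat > st.py <<'E'
from g import *
s=avg("scene",2)
st=arm.read_state();e=st["eef_pos"];print(e,st["finger_gap"],st["ft_force"],st["moment"],st["clock"])
d=e-PIN;print("fwd",-d@X,"lat",d@Y,"up",d[2]+10.7,"r",np.hypot(d@X,d[2]+10.7),"theta",np.arctan2(d[2]+10.7,-d@X)-.126, "target",grip(0))
import sys
crop(s,315,215,90,80,8,sys.argv[1])
E
python3 st.py pics/m6.png
```

```text
[467.61131936  67.60638459 148.28700755] 0.27423668456783423 [-3.2107107   4.70681934  0.11214644] [ 1.10391488  0.46962984 -0.02943272] 23.4
fwd 140.0782032942956 lat 0.6514536347830503 up 43.487007551522865 r 146.6731838610733 theta 0.17501440189795786 target [465.60606958  67.29547023 133.5       ]
```

View pics/m6.png

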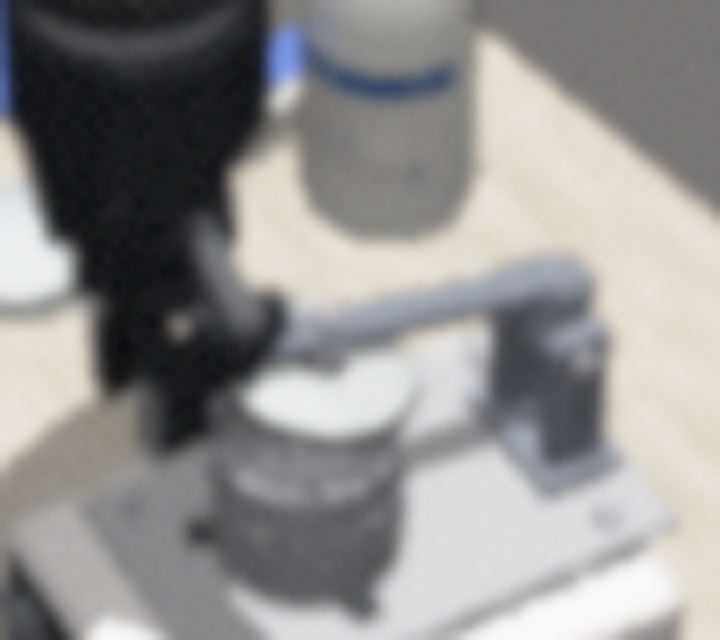

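Emit:
carry_out(plan=[[-0.1, 0.08, -0.4, 0, 215], [-0.1, 0.02, -0.4, 0, 215], [-0.05, 0, -0.4, 0, 215], [-0.03, 0, -0.3, 0, 215], [-0.02, 0, -0.2, 0, 215], [0, 0, 0, 0, 215], [0, 0, 0, 0, 215]])

```text
clock: 23.98
eef_pos: [463.1, 68.4, 130.8]
orientation: [[-0.007, 0.17, 0.985], [0.001, 0.985, -0.17], [-1.0, -0.001, -0.007]]
ft_force: [-6.8, 4.9, 1.8]
finger_gap: 0.273
```

```bash
python3 st.py pics/m7.png
```

```text
[463.11611769  68.39405574 130.80200405] 0.27406416014665314 [-6.63347732  6.45665087  0.90018371] [ 1.11989407  1.1188713  -0.03237186] 24.0833
fwd 144.64189253417308 lat 0.6535705062720244 up 26.002004052854442 r 146.96047526675986 theta 0.051868346102430185 target [465.60606958  67.29547023 133.5       ]
```

View pics/m7.png

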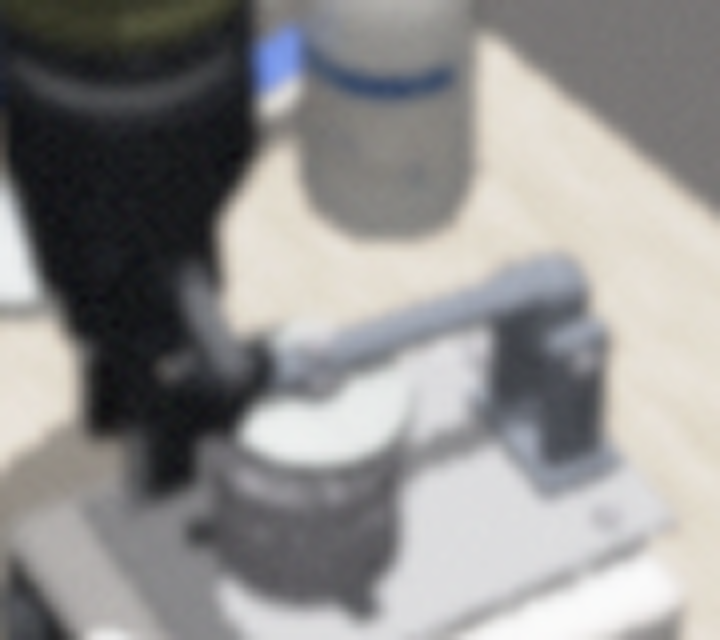

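Emit:
carry_out(plan=[[-0.1, 0.05, -0.15, 0, 215], [-0.05, 0.03, -0.15, 0, 215], [0, 0, -0.15, 0, 215], [0, 0, 0, 0, 215], [0, 0, 0, 0, 215]])

```text
clock: 24.5
eef_pos: [462.4, 68.5, 126.6]
orientation: [[-0.006, 0.171, 0.985], [0.0, 0.985, -0.171], [-1.0, -0.001, -0.005]]
ft_force: [-5.6, 3.6, 1.9]
finger_gap: 0.273
```

Emit:
carry_out(plan=[[-0.05, 0.02, -0.1, 0, 215], [0, 0, -0.1, 0, 215], [0, 0, -0.05, 0, 215], [0, 0, 0, 0, 215], [0, 0, 0, 0, 215]])

```text
clock: 24.92
eef_pos: [462.0, 68.6, 124.3]
orientation: [[-0.005, 0.171, 0.985], [-0.0, 0.985, -0.171], [-1.0, -0.001, -0.005]]
ft_force: [-5.1, 4.6, 2.9]
finger_gap: 0.272
```

Emit:
carry_out(plan=[[-0.03, 0.01, -0.1, 0, 215], [0, 0, -0.05, 0, 215], [0, 0, 0, 0, 215], [0, 0, 0, 0, 215]])

```text
clock: 25.25
eef_pos: [461.8, 68.7, 122.9]
orientation: [[-0.005, 0.171, 0.985], [-0.0, 0.985, -0.171], [-1.0, -0.001, -0.005]]
ft_force: [-5.8, 4.3, 2.6]
finger_gap: 0.274
```

```bash
python3 st.py pics/m8.png
```

```text
[461.76305064  68.66733985 122.82991594] 0.2741950501566777 [-5.88921892  2.45457124  2.15670547] [0.67405094 0.83318825 0.00716526] 25.35
fwd 146.0218047280174 lat 0.6898605356898428 up 18.029915940062207 r 147.13070829990914 theta -0.0031476772822860294 target [465.60606958  67.29547023 133.5       ]
```

View pics/m8.png

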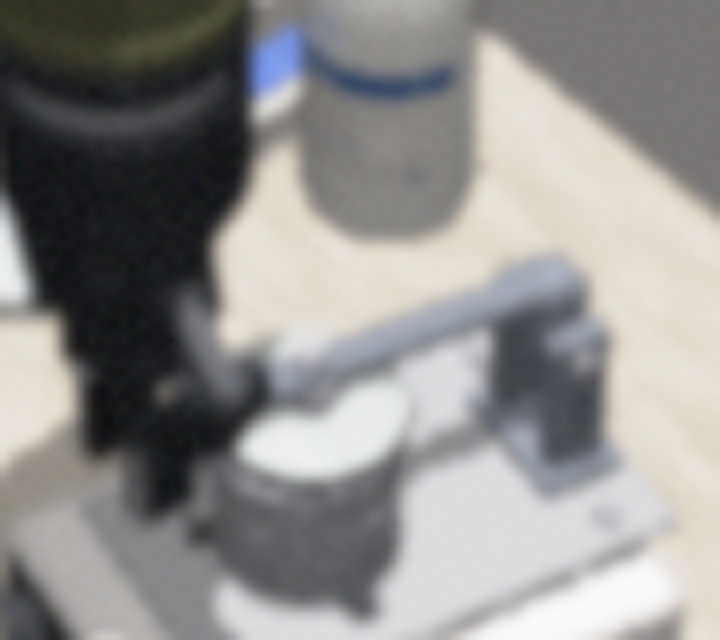

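Emit:
carry_out(plan=[[0, 0, -0.05, 0, 215], [0, 0, -0.05, 0, 215], [0, 0, -0.05, 0, 215], [0, 0, 0, 0, 215], [0, 0, 0, 0, 215]])

```text
clock: 25.77
eef_pos: [461.6, 68.7, 121.3]
orientation: [[-0.006, 0.171, 0.985], [-0.0, 0.985, -0.171], [-1.0, -0.001, -0.005]]
ft_force: [-5.0, 3.4, 1.9]
finger_gap: 0.274
```

Emit:
carry_out(plan=[[0, 0, -0.05, 0, 215], [0, 0, -0.05, 0, 215], [0, 0, -0.05, 0, 215], [0, 0, 0, 0, 215], [0, 0, 0, 0, 215]])

```text
clock: 26.18
eef_pos: [461.3, 68.7, 119.7]
orientation: [[-0.006, 0.171, 0.985], [-0.0, 0.985, -0.171], [-1.0, -0.001, -0.006]]
ft_force: [-6.9, 3.4, 4.5]
finger_gap: 0.275
```

```bash
python3 st.py pics/m9.png
python3 - <<'E'
from g import *
s=avg("scene",2)
B=np.array([.3,-2.5,0])
def c(z,r,th=0): return P+B+0
# flat cover circle at z 115.5 r 32.5, and grip at 0
O=[(circ(*(P+B)[:2],115.5,32.5),(0,0,255)),(circ(*(P+B)[:2],115.5,30),(255,0,0)),(np.array([grip(0)+B-12*Y,grip(0)+B+12*Y]),(0,255,255))]
crop(s,308,222,60,55,12,"pics/m10.png",O)
E
```

```text
[461.32465616  68.72678984 119.70844604] 0.2744921313904966 [-6.85868632  3.16842111  3.00010342] [0.71195825 1.03804595 0.03037421] 26.2833
fwd 146.46388882698713 lat 0.6729586073855967 up 14.908446041661417 r 147.22069315725005 theta -0.02456015115135053 target [465.60606958  67.29547023 133.5       ]
```

View pics/m10.png

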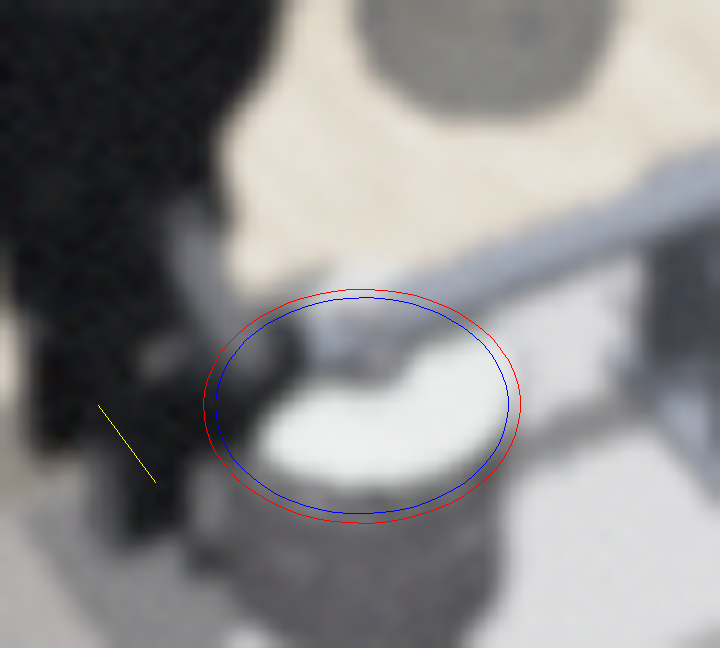

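Emit:
carry_out(plan=[[0, 0, -0.07, 0, 215], [0, 0, -0.07, 0, 215], [0, 0, -0.06, 0, 215], [0, 0, 0, 0, 215], [0, 0, 0, 0, 215]])

```text
clock: 26.8
eef_pos: [461.1, 68.7, 117.6]
orientation: [[-0.007, 0.171, 0.985], [-0.0, 0.985, -0.171], [-1.0, -0.001, -0.006]]
ft_force: [-7.3, 4.3, 1.7]
finger_gap: 0.272
```

Emit:
carry_out(plan=[[-0.1, 0.02, -0.07, 0, 215], [0, 0, -0.07, 0, 215], [0, 0, -0.06, 0, 215], [0, 0, 0, 0, 215], [0, 0, 0, 0, 215]])

```text
clock: 27.22
eef_pos: [460.9, 68.8, 115.8]
orientation: [[-0.005, 0.171, 0.985], [-0.0, 0.985, -0.171], [-1.0, -0.001, -0.005]]
ft_force: [-4.8, 3.3, 2.8]
finger_gap: 0.275
```

```bash
python3 st.py pics/m11.png
```

```text
[460.91186726  68.7895381  115.86097431] 0.2691982830431353 [-4.35453525  4.18577657  1.90182416] [ 0.61504645  0.73169166 -0.03177994] 27.3167
fwd 146.88131731459453 lat 0.6637134152584457 up 11.060974305662892 r 147.297204755084 theta -0.05083634594448816 target [465.60606958  67.29547023 133.5       ]
```

View pics/m11.png

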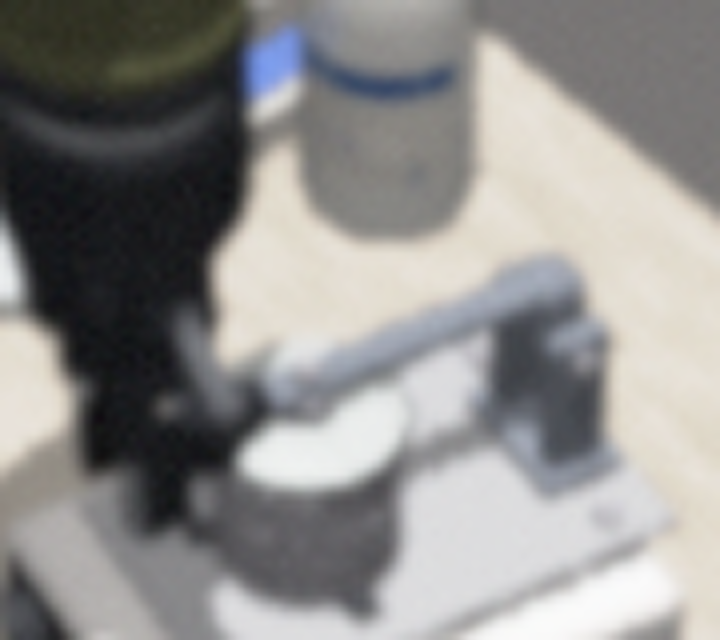

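Emit:
carry_out(plan=[[0, 0, -0.07, 0, 215], [0, 0, -0.07, 0, 215], [0, 0, -0.06, 0, 215], [0, 0, 0, 0, 215], [0, 0, 0, 0, 215]])

```text
clock: 27.73
eef_pos: [460.8, 68.8, 114.7]
orientation: [[-0.005, 0.171, 0.985], [0.0, 0.985, -0.171], [-1.0, -0.001, -0.005]]
ft_force: [-9.5, 3.0, 9.4]
finger_gap: 0.267
```

Emit:
carry_out(plan=[[0, 0, -0.07, 0, 215], [0, 0, -0.07, 0, 215], [0, 0, -0.06, 0, 215], [0, 0, 0, 0, 215], [0, 0, 0, 0, 215]])

```text
clock: 28.15
eef_pos: [460.8, 68.9, 114.3]
orientation: [[-0.006, 0.171, 0.985], [0.001, 0.985, -0.171], [-1.0, -0.0, -0.006]]
ft_force: [-14.4, 1.8, 23.1]
finger_gap: 0.274
```

Emit:
carry_out(plan=[[-0.05, 0, 0.1, 0, 215], [0, 0, 0.1, 0, 215], [0, 0, 0, 0, 215], [0, 0, 0, 0, 215]])

```text
clock: 28.48
eef_pos: [460.9, 68.8, 114.7]
orientation: [[-0.004, 0.171, 0.985], [0.0, 0.985, -0.171], [-1.0, -0.0, -0.004]]
ft_force: [-6.4, 3.5, 8.9]
finger_gap: 0.272
```

```bash
python3 st.py pics/m12.png
python3 - <<'E'
from g import *
s=avg("scene",2)
B=np.array([.3,-2.5,0])
O=[(circ(*(P+B)[:2],115.5,32.5),(0,0,255)),(circ(*(P+B)[:2],119.5,32.5),(255,0,0))]
a=crop(s,308,222,60,55,12,"pics/m13.png",O)
E
```

```text
[460.85447691  68.80178384 114.71524943] 0.27877940961567854 [-5.78177596  3.26747478  8.6479794 ] [ 0.4613261  1.0367637 -0.0540995] 28.5833
fwd 146.93995894888823 lat 0.6658972840512107 up 9.915249425501198 r 147.2741107835008 theta -0.058623900261504575 target [465.60606958  67.29547023 133.5       ]
```

View pics/m13.png

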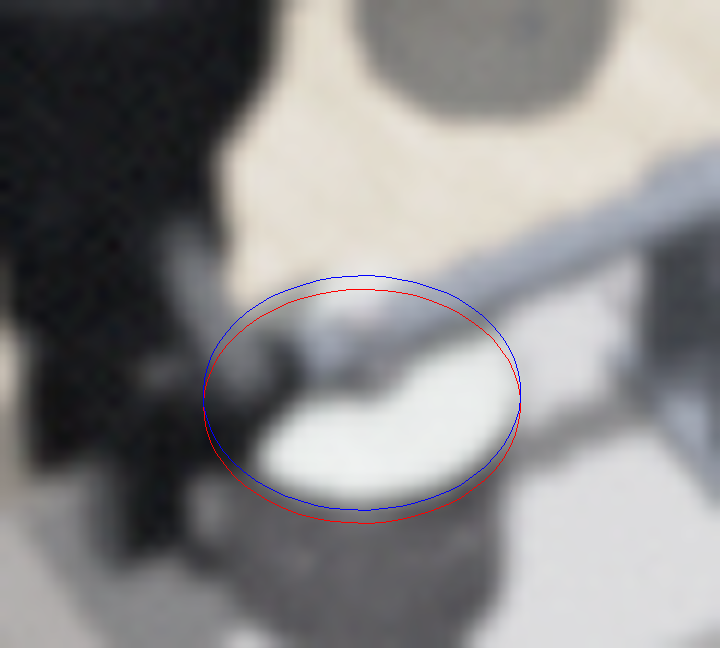

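Emit:
carry_out(plan=[[0, 0, 0, 0, 190], [0, 0, 0, 0, 120], [0, 0, 0, 0, 60], [0, 0, 0, 0, 20], [0, 0, 0, 0, 0], [0, 0, 0, 0, 0], [0, 0, 0.5, 0, 0], [0, 0, 1.5, 0, 0], [-0.5, 0, 3, 0, 0], [-0.5, 0, 3.5, 0, 0], [0, 0, 3.5, 0, 0], [0, 0, 2, 0, 0], [0, 3.5, 0, 0, 0], [0, 3.7, 0, 0, 0], [0, 3.7, 0, 0, 0], [0, 3.7, 0, 0, 0], [0, 3.7, 0, 0, 0], [0, 3, 0, 0, 0], [0, 0, 0, 0, 0], [0, 0, 0, 0, 0]])

```text
clock: 30.35
eef_pos: [451.7, 283.4, 254.2]
orientation: [[-0.0, 0.167, 0.986], [-0.001, 0.986, -0.167], [-1.0, -0.001, 0.0]]
ft_force: [-0.7, -0.7, 0.2]
finger_gap: 1.001
```

Run:
```python
from g import *
s=avg("scene",3);t=avg("top",3)
B=np.array([.3,-2.5,0])
print(arm.read_state()["ft_force"],proj(s,grip(0)+B),proj(s,grip(.05)+B),proj(t,grip(0)))
O=[(circ(*(P+B)[:2],115.5,32.5),(0,0,255)),(circ(*(P+B)[:2],119.5,32.5),(255,0,0)),(np.array([grip(0)+B-12*Y,grip(0)+B+12*Y]),(0,255,255)),(np.array([grip(0.06)+B-12*Y,grip(0.06)+B+12*Y]),(0,255,0))]
a=crop(s,310,222,70,60,11,"pics/x.png",O);b=crop(s,310,222,70,60,11,"pics/x.png")
cv2.imwrite("pics/n1.png",cv2.resize(np.hstack([b,a]),(800,343)))
crop(t,310,230,70,100,6,"pics/n2.png");cv2.imwrite("pics/n3.png",s["color"])
```

```text
[-0.00938686 -0.72792423  0.37183647] [[288.10149694 231.44584948]] [[288.39983309 229.29947803]] [[304.60339273 264.19460858]]
```

View pics/n1.png

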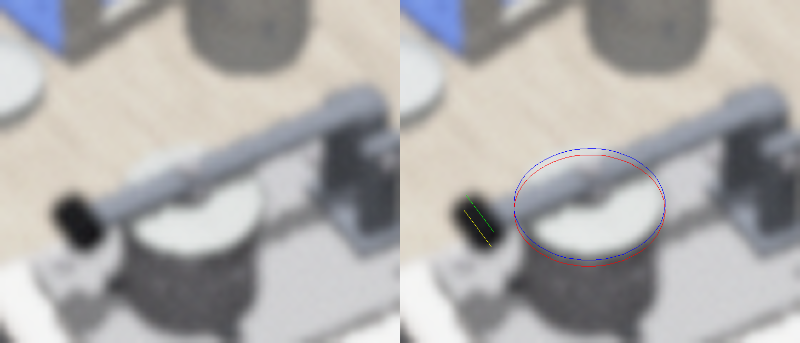

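View pics/n3.png

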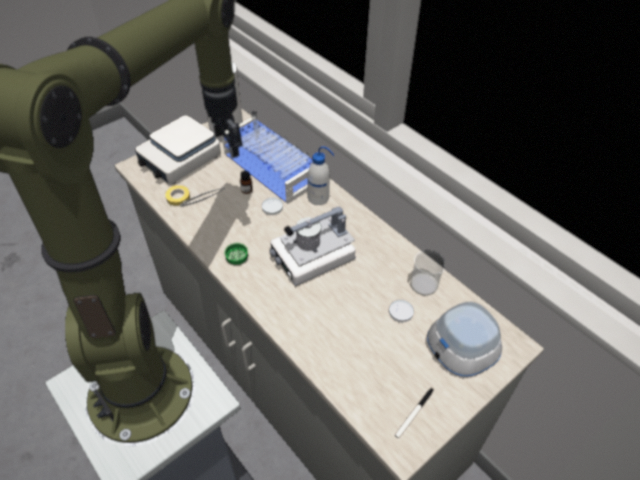

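Run:
```python
from g import *
s=avg("scene",3)
crop(s,315,215,90,80,8,"pics/n4.png")
for f in("m9","m11","m12","n4"):
    g=cv2.imread(f"pics/{f}.png").astype(float).mean(2)
    out=[]
    for c in(290,310,330,350):
        col=cv2.GaussianBlur(g,(0,0),2)[440:540,c-4:c+5].mean(1)
        k=np.argmin(np.diff(col)); out.append((440+k,round(col[k-6]),round(col[k+8])))
    # bar top edge at columns (bench above -> bar)
    o2=[]
    for c in(340,380,420):
        col=cv2.GaussianBlur(g,(0,0),2)[240:400,c-4:c+5].mean(1);o2.append(240+int(np.argmin(np.diff(col))))
    print(f,out,o2)
a=cv2.imread("pics/m12.png");b=cv2.imread("pics/n4.png");cv2.imwrite("pics/n5.png",np.hstack([a[200:600,100:500],b[200:600,100:500]]))
```

```text
m9 [(np.int64(483), 209, 130), (np.int64(483), 209, 119), (np.int64(482), 207, 127), (np.int64(475), 215, 133)] [373, 356, 307]
m11 [(np.int64(490), 200, 118), (np.int64(490), 204, 125), (np.int64(485), 218, 123), (np.int64(483), 201, 113)] [347, 361, 340]
m12 [(np.int64(491), 211, 126), (np.int64(491), 214, 133), (np.int64(490), 203, 114), (np.int64(484), 205, 113)] [346, 330, 308]
n4 [(np.int64(491), 197, 117), (np.int64(491), 202, 123), (np.int64(490), 188, 103), (np.int64(483), 198, 112)] [379, 363, 308]
```

View pics/n5.png

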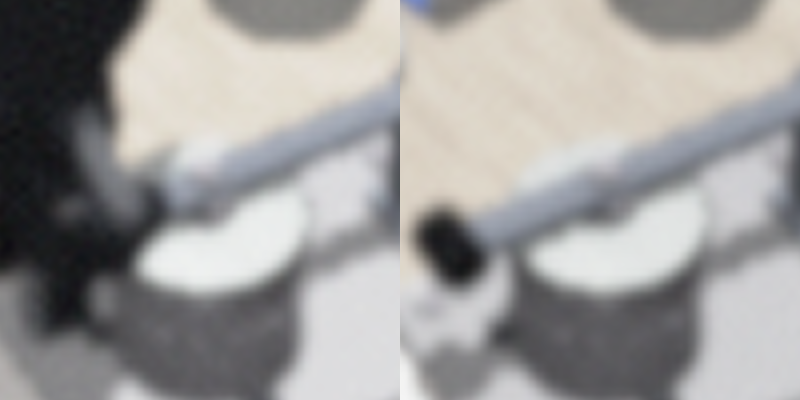

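Run:
```python
from bench import arm
import cv2
t=arm.capture("top")["color"];a=cv2.imread("pics/top0.png");s=arm.capture("scene")["color"];b=cv2.imread("pics/scene0.png")
for n,x,y,pts in(("top",t,a,[(267,299),(241,239),(402,232),(470,287),(395,195)]),("scene",s,b,[(236,254),(272,206),(401,310),(415,412),(426,272),(178,194),(246,182)])):
    for u,v in pts:
        q=y[v-9:v+10,u-9:u+10];w=x[v-14:v+15,u-14:u+15]
        r=cv2.matchTemplate(w,q,cv2.TM_CCOEFF_NORMED);m=cv2.minMaxLoc(r);print(n,(u,v),m[3][0]-5,m[3][1]-5,round(m[1],2))
print(arm.read_state()["clock"]);print(arm.sign_off())
```

```text
top (267, 299) 0 0 1.0
top (241, 239) 0 0 0.99
top (402, 232) 0 0 0.99
top (470, 287) 0 0 1.0
top (395, 195) 0 0 0.99
scene (236, 254) 0 0 1.0
scene (272, 206) 0 0 1.0
scene (401, 310) 0 0 0.99
scene (415, 412) 0 0 1.0
scene (426, 272) 0 0 0.99
scene (178, 194) 0 0 1.0
scene (246, 182) 0 0 0.97
30.9
the job is handed in; nothing more can be done
None
```

The fine sieve is on the pan, the coarse one is nested on top of it, and the hold-down arm is closed and released. The job was handed in at 30.9 s on the robot's clock.

- **Which sieve is which:** I first took the left grey sieve for the fine one. Its fitted height and see-through mesh showed it was the coarse one, so the fine sieve was on the right. The green look-alike was left alone.
- **Nesting:** Both sieves stopped at the expected seated height, to within the measurement (origins at z 75.5 and 89.5 mm), with only 3 to 7 N. The pictures taken afterwards show the stack flat.
- **Hold-down:** I brought the arm down until it stopped hard, with the vertical force reaching about 23 N, then eased off and let go. The stop put the grip where the closed arm should have it (133.5 mm). The cover's edge did not move on release (under about 0.3 mm).
- **Bystanders:** None of those I checked by comparing pictures had moved; the tweezers I only saw in the scene picture.

**Checks that disagreed:**
- The two cameras differed by about 6 mm in y, so I took pan and coarse-sieve positions from between their readings.
- After release the scene camera put the grip about 2.5 mm above its predicted closed place, equal to about 0.03 rad. I put this down to calibration, because the hard stop and the unchanged cover edge say it is closed.
- I had assumed the grip sat about 11 mm behind the fingertips, when it was about 19 mm, so the arm closed roughly 8 mm lower than I first computed.

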